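# Put the hook bar up and hang the sachet pails

### The job

Put the hook bar back up on the rack: enter its claws in the top slots of the two uprights, with the hooks facing the robot, and press it down until it is home and the spring catch has snapped over it. Then set the catch's thumbscrew: turn it clockwise until it bottoms, and back it off a quarter turn so that the catch does not bind. Hang every sachet pail that is there by its handle, each on a hook of its own, and leave the other things on the counter in peace.

Things in the scene. Friction and masses are not known exactly. Their poses are not given: they have to be found in the camera images.
- rack: the fixed steel rack at the back of the counter. Origin: on the counter (z = 0), midway between its two uprights, in the plane of their front faces; -x points forward, roughly to the robot. Uprights at y = +-75 mm, 26 mm wide, 262 mm high; front sheet 4 mm thick, hollow for 18 mm behind it. A drip tray 12 mm high lies in front (x 0 to -150 mm); sturdy, does not move
- slot_right (a point): middle of the sill (lower edge) of the topmost slot in the front sheet of the rack's upright at y = -75 mm, 226.5 mm above the counter; axes as the rack's; the other upright likewise. Slots are 10 mm wide, 21 mm high, in a column 32 mm apart (sill to sill)
- bar_home (a point): the point of the rack where the bar's origin lies when the bar is home: 184.5 mm above the rack's origin; axes as the rack's
- bar: loose steel hook bar, 0.45 kg, at the start standing on its flat underside on the counter. Origin: on the underside, middle of its length, plane of its back edges; +x to the back (claws), -x to the hooks, y along its length. Cross rail 290 mm long (y), 12 x 12 mm, at x -54 to -66 mm; three round hooks, 7 mm thick, lie on it and run forward to x = -142 mm, their tips turned up to 33 mm above the underside
- bar_web (a point): where to hold the bar, near its centre of mass: 38 mm in front (-x) of the bar's origin and 36 mm above its underside, in an upright web 10 mm thick (y), from x = -54 to 0 mm of the bar, 48 mm high; axes as the bar's. The cross rail before it is only 12 mm high
- bar_claw (a point): neck centre of the bar's upper claw at y = +75 mm, 46 mm above the underside. Four claws: y = +-75 mm, necks centred 14 and 46 mm up, 5 mm wide, 8 mm high; behind each a tail at bar x 5.5 to 10.5 mm, from 4 mm above to 12 mm below the neck's centre. They enter the slots with the bar 8 to 13 mm above its home height; pushed in until the side plates meet the uprights it then goes straight down
- catch (a joint): spring catch in the housing between the uprights: 0 m when out, up to 0.009 m when pushed back. A tongue on the web (bar x 0 to 12 mm, 36 to 42 mm up) pushes it aside as the bar goes down, which takes up to about 12 N more than the bar's weight; then it snaps out above the tongue. Home, the claws' necks stand on the slot sills
- screw (a joint): thumbscrew on the catch housing, axis upright: 0 rad when backed right out, grows as it turns clockwise seen from above, stops at 6.0 rad where it has bottomed. Starts between 2 and 3.8 rad. Stays where it is left (friction about 0.05 N m). A quarter turn back from bottom reads 4.43 rad
- screw_grip (a point): on the thumbscrew's axis, 276.5 mm above the counter, 26 mm behind the rack's origin. Around it the screw's flat upright wing, 34 mm long, 9 mm thick, from 264.5 to 284.5 mm above the counter: long along this point's x axis, flat faces looking along its y axis; turns with the screw. Under it the housing's top, 40 x 32 mm, at 252.5 mm
- hook0 (a point): the hook at y = -110 mm of the bar, on the hook's centre line 39 mm in front of the cross rail, where a handle should come to hang; axes as the bar's, the hook runs along x and its turned-up tip is 33 mm farther to -x; moves with the bar
- hook1 (a point): the hook at y = 0 mm of the bar, on the hook's centre line 39 mm in front of the cross rail, where a handle should come to hang; axes as the bar's, the hook runs along x and its turned-up tip is 33 mm farther to -x; moves with the bar
- hook2 (a point): the hook at y = 110 mm of the bar, on the hook's centre line 39 mm in front of the cross rail, where a handle should come to hang; axes as the bar's, the hook runs along x and its turned-up tip is 33 mm farther to -x; moves with the bar
- pail1: small steel pail of sugar sachets with a rigid handle over it; may be absent. 69 mm wide, 62 mm high, about 0.16 kg. Origin: centre of its underside. The handle is a flat-topped upright arch in the pail's y-z plane: two legs at y = +-35 mm and a level top bar along y (see its point)
- pail1_handle (a point): the centre of pail1's handle bar, 112 mm above its underside; axes as the pail's. The bar is level along y, 75 mm long, 9 mm thick (x), 8 mm deep (z); the opening under it is 65 mm wide and 46 mm high
- pail2: small steel pail of sugar sachets with a rigid handle over it; may be absent. 69 mm wide, 62 mm high, about 0.16 kg. Origin: centre of its underside. The handle is a flat-topped upright arch in the pail's y-z plane: two legs at y = +-35 mm and a level top bar along y (see its point)
- pail2_handle (a point): the centre of pail2's handle bar, 112 mm above its underside; axes as the pail's. The bar is level along y, 75 mm long, 9 mm thick (x), 8 mm deep (z); the opening under it is 65 mm wide and 46 mm high
- pail3: small steel pail of sugar sachets with a rigid handle over it; may be absent. 69 mm wide, 62 mm high, about 0.16 kg. Origin: centre of its underside. The handle is a flat-topped upright arch in the pail's y-z plane: two legs at y = +-35 mm and a level top bar along y (see its point)
- pail3_handle (a point): the centre of pail3's handle bar, 112 mm above its underside; axes as the pail's. The bar is level along y, 75 mm long, 9 mm thick (x), 8 mm deep (z); the opening under it is 65 mm wide and 46 mm high
- shot1: bystander, leave it alone: shot glass, 46 mm wide, 55 mm high; origin at the centre of its underside
- shot2: bystander, leave it alone: shot glass, 46 mm wide, 55 mm high; origin at the centre of its underside
- tamper: bystander, leave it alone: tamper standing on its foot, 58 mm wide, 88 mm high; origin at the centre of its underside
- syrup: bystander, leave it alone: syrup bottle, 72 mm wide, 240 mm high; origin at the centre of its underside
- cup: bystander, leave it alone: small coffee cup, 70 mm wide without its handle, 55 mm high; origin at the centre of its underside
Things that resemble listed ones, but are neither listed nor needed, are in the scene too. Leave any blue, green or purple look-alike of the pail3 alone.

How it is judged:
On the way, in this order (a step that is already met when the one before it is completed fails the run):
1. the hook bar is home in the top slots, under the catch (distance between bar and bar_home below 0.0045 m and z of bar in the frame of bar_home below 0.0025 m and angle between the y axis of bar and the y axis of rack, either way round below 0.06 rad and angle between bar's own z axis and vertical below 0.12 rad and value of joint catch below 0.002 m), for 0.2 s.
2. the thumbscrew is turned clockwise until it bottoms (value of joint screw above 5.92 rad), for 0.1 s.
3. the thumbscrew is backed off a quarter turn and let go (value of joint screw between 4.08 and 4.78 rad and contact force between the fingers and screw below 0.2 N), for 0.2 s.
At the end, for the whole second after the job is handed in: the bar is home (within 4.5 mm, level to 0.12 rad, at most 2.5 mm high), the catch out; the thumbscrew stands a quarter turn (+-0.35 rad) back from bottom; each pail hangs still on its own hook: handle centre within 46 mm of the hook's point, over 66 mm from other handles, tilt under 0.5 rad (all of step 1 and value of joint screw between 4.08 and 4.78 rad and (distance between pail1_handle and hook0 below 0.046 m or distance between pail1_handle and hook1 below 0.046 m or distance between pail1_handle and hook2 below 0.046 m) and angle between each of pail1, pail2, pail3's own z axis and vertical below 0.5 rad and contact force between each of pail1, pail2, pail3 and bar above 0.5 N and linear speed of each of pail1, pail2, pail3 below 0.03 m/s and (distance between pail2_handle and hook0 below 0.046 m or distance between pail2_handle and hook1 below 0.046 m or distance between pail2_handle and hook2 below 0.046 m) and (distance between pail3_handle and hook0 below 0.046 m or distance between pail3_handle and hook1 below 0.046 m or distance between pail3_handle and hook2 below 0.046 m) and distance between pail1_handle and pail2_handle above 0.066 m and distance between each of pail1_handle, pail2_handle and pail3_handle above 0.066 m); the robot touches nothing.
It fails at once if a bystander is knocked over or pushed more than 8 cm away (angle between any of shot1, shot2, tamper, syrup, cup's own z axis and vertical above 0.7 rad or distance of any of shot1, shot2, tamper, syrup, cup from where it was at the start of the episode above 0.08 m).
Of pail1, pail2, pail3 only 2 to 3 are there at a start; the rules pass over those that are not, and their reading is None.
At some moment in a run one of pail1, pail2, pail3, bar may be knocked a few centimetres aside while the robot is not near it.
It also fails if it takes over 208 s, if anything falls off the work surface, if the arm or the gripper's body presses on something with over 40 N, if the wrist force passes 120 N, or if a joint passes its speed limit or range.

### The arm

A 6-joint arm with a two-finger parallel gripper is mounted at the origin on the work surface. World frame = base frame: x ahead of the robot, y to its left, z up, the work surface at z = 0. Lengths are in m, angles in rad, forces in N, time in s.
With the tool pointing down it reaches from about 0.35 to 0.85 m from the base axis. Payload 8.1 kg.
Tool frame: the origin (TCP) lies at the centre of the arm's flange, where the gripper is bolted on; the fingertips stand 186 mm ahead of it and the grasp point (between the pads) lies 167 mm ahead of it (robot.grasp_offset is the distance from the TCP to the grasp point, in m); z points along the fingers, y is the line along which they close (so a half turn about z gives the same grasp; the last joint's range is limited). The gripper opens to 93 mm and grips with 3 to 60 N. Pads are 15 mm wide; open, the fingers measure 128 mm over their backs; the gripper's body (75 mm by 188 mm) begins 65 mm behind the grasp point.
Start: joints at [-1.248, 0.13, 1.488, -0, 1.523, -0.085], TCP at [0.238, -0.551, 0.405] pointing down, gripper open.
Joint ranges: [-2.96, 2.96], [-0.89, 2.26], [0.02, 2.5], [-1.34, 4.48], [0, 2.73], [-2.66, 2.66]. Speed limits (rad/s): [2.39, 2.39, 2.79, 3.14, 3.14, 3.14].

### API

Orientations are given as a rotation vector (axis times angle).
In Python, from plant import robot gives the robot as it stands.
- The arm moves only by the tool drive_tool, never from a script. Its argument "moves" is one flat list of numbers, 7 for each row, row after row: the finger opening in mm, from 0 to 93, then the shift along the tool's x, y, z in mm, then the turn, a rotation vector about the tool's x, y, z in degrees. A call has 1 to 8 rows; each row shifts and turns the commanded pose from where the row before left it, along the tool's axes as they then stand; what a row does not reach is not made up. A row lasts 1/10 s, in which the tool goes at most 50 mm and 8.59 degrees, less where a joint would pass 70% of its speed; a pose out of reach is approached as far as the arm can. A call is refused whole if a number of a shift passes 50 or a number of a turn 8.59, either way. A call with a gripper value outside its range is refused whole. The fingers move at their own pace and stop on an object; "grip_force" is the grip in N (left out, the last holds). Time passes only in rows, so rows that do not move let the fingers close. It gives the time, the measured TCP pose, the force, the opening and the grip force at its end, in the units of the state.
- robot.read_state(): the state, without advancing time (a new reading comes with each control period).
- robot.read_camera(name): name is "side" or "top"; returns a dict with "color" (400x640x3 uint8, red, green, blue), "depth" (400x640 float32, m along the optical axis (not along the pixel's ray), 0 where there is no reading), "mtx" (3x3 intrinsics, pixels), "R" (3x3) and "t" (3): a world point X has camera coordinates R X + t. Camera axes: x right, y down, z forward; pixel columns grow to the right and rows downward; lengths in m; the calibration is good to about 2 mm. A picture is of the moment at which its call begins.
- robot.close_job(): hands the job in; it is judged then, once.
The state is a dict: "t": time; "q": joint angles; "dq": joint speeds; "joint_torque": joint torques, N m; "tool_pos": TCP position; "orientation": TCP orientation; "force": force on the tool from outside, world axes, zero at the start; "wrist_torque": the same for the moment, N m; "opening": finger opening in m; "gripper_force": force on a finger pad.
Only numpy, scipy, OpenCV 4.12 (cv2) and the standard library are available. Lean on these libraries where they do the work, as an engineer would, in place of code of your own. Each camera call takes 0.05 s, during which the arm holds its last target. There are 200 camera calls.

## Working session

There is one attempt and no reset: what is moved stays moved. The work goes in short steps, Python scripts to look and compute and a tool call to move; the robot and the scene stay as the last step left them, time stands still between calls to the robot, and variables do not carry over. Pictures are saved under pics/ and viewed, at most 14 in all, crops included, and the job is handed in when it is done.

Besides the shell and the picture viewer there is one more tool, called after "Emit:" as name(argument=value, ...), one argument or row to a line, values as JSON. drive_tool: Moves the arm, as the interface text tells. Its arguments: {"type":"object","properties":{"moves":{"type":"array","items":{"type":"number"}},"grip_force":{"type":"number"}},"required":["moves"]}

```bash
ls; mkdir -p pics; cat > h.py <<'E'
import numpy as np, cv2
from plant import robot
from scipy.spatial.transform import Rotation as Ro
def cam(n,save=None):
    c=robot.read_camera(n)
    if save: cv2.imwrite('pics/'+save,c['color'][:,:,::-1])
    np.savez('last_%s.npz'%n,**c)
    return c
def load(n): return dict(np.load('last_%s.npz'%n))
def px(c,u,v,d=None):
    if d is None: d=c['depth'][int(v),int(u)]
    p=np.linalg.inv(c['mtx'])@np.array([u,v,1.])*d
    return c['R'].T@(p-c['t'])
def pz(c,u,v,z):
    r=c['R'].T@(np.linalg.inv(c['mtx'])@np.array([u,v,1.])); o=-c['R'].T@c['t']
    return o+r*(z-o[2])/r[2]
def cloud(c):
    v,u=np.mgrid[0:400,0:640]; d=c['depth']
    p=np.stack([u,v,np.ones_like(u)],-1).astype(float)@np.linalg.inv(c['mtx']).T*d[...,None]
    P=(p-c['t'])@c['R']; P[d==0]=np.nan
    return P
E
python3 - <<'E'
from h import *
np.set_printoptions(precision=3,suppress=True)
for n in('top','side'):
    c=cam(n,n+'0.png'); print(n,c['mtx'],-c['R'].T@c['t'],c['R'])
print(robot.read_state())
E
```

```text
pics
top [[493.307   0.    327.025]
 [  0.    493.307 199.479]
 [  0.      0.      1.   ]] [0.244 0.032 1.723] [[-0.017 -1.    -0.005]
 [-0.988  0.017 -0.154]
 [ 0.154  0.002 -0.988]]
side [[405.759   0.    310.653]
 [  0.    405.759 198.818]
 [  0.      0.      1.   ]] [-0.112  0.709  0.967] [[-0.759 -0.651 -0.015]
 [-0.426  0.513 -0.745]
 [ 0.493 -0.559 -0.666]]
{'t': 0.1, 'q': array([-1.248,  0.131,  1.489,  0.   ,  1.523, -0.085]), 'dq': array([ 0.001, -0.001, -0.003,  0.001,  0.001, -0.001]), 'joint_torque': array([  0.001, -56.134, -49.31 ,   0.077,   0.029,  -0.   ]), 'tool_pos': array([ 0.238, -0.551,  0.404]), 'orientation': array([-3.075, -0.636,  0.   ]), 'force': array([ 0.   ,  0.794, -0.112]), 'wrist_torque': array([-0.035,  0.044, -0.041]), 'gripper_force': 0.0, 'opening': 0.09290101568868588}
```

View pics/top0.png

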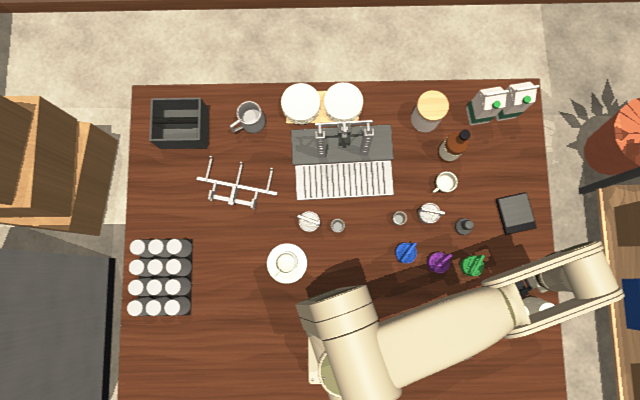

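View pics/side0.png

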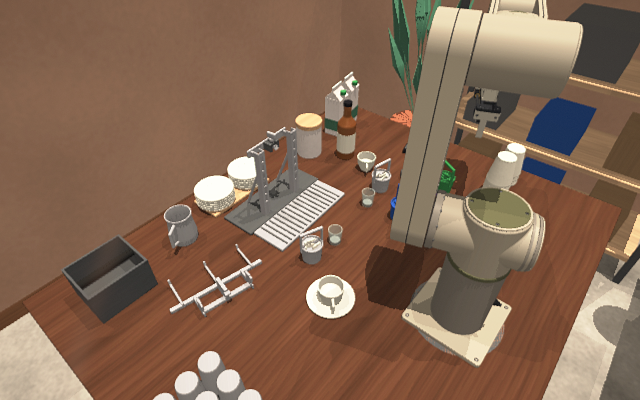

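```bash
python3 - <<'E'
from h import *
c=load('top')['color'][:,:,::-1]
a=cv2.resize(c[110:240,190:390],None,fx=4,fy=4,interpolation=cv2.INTER_CUBIC)
cv2.imwrite('pics/c1.png',a)
s=load('side')['color'][:,:,::-1]
a=cv2.resize(s[110:320,160:400],None,fx=2.8,fy=2.8,interpolation=cv2.INTER_CUBIC)
cv2.imwrite('pics/c2.png',a)
P=cloud(load('top'))
# rack top points
for name,(u0,u1,v0,v1),(z0,z1) in [('rack',(280,400,90,170),(.225,.32)),('pailA',(295,325,205,235),(.09,.13)),('pailB',(415,450,198,230),(.09,.13)),('bar',(190,285,150,215),(.004,.07))]:
    Q=P[v0:v1,u0:u1].reshape(-1,3); Q=Q[(Q[:,2]>z0)&(Q[:,2]<z1)]
    print(name,len(Q),Q.mean(0).round(4),np.percentile(Q,[2,98],axis=0).round(3).tolist())
E
```

```text
rack 508 [ 0.6956 -0.0236  0.2516] [[0.663, -0.108, 0.227], [0.718, 0.063, 0.286]]
pailA 66 [0.4297 0.0971 0.1157] [[0.415, 0.063, 0.108], [0.444, 0.131, 0.122]]
pailB 73 [ 0.4515 -0.3111  0.1148] [[0.442, -0.346, 0.098], [0.461, -0.276, 0.123]]
bar 1760 [0.5725 0.3546 0.0125] [[0.473, 0.195, 0.004], [0.691, 0.512, 0.05]]
```

View pics/c1.png

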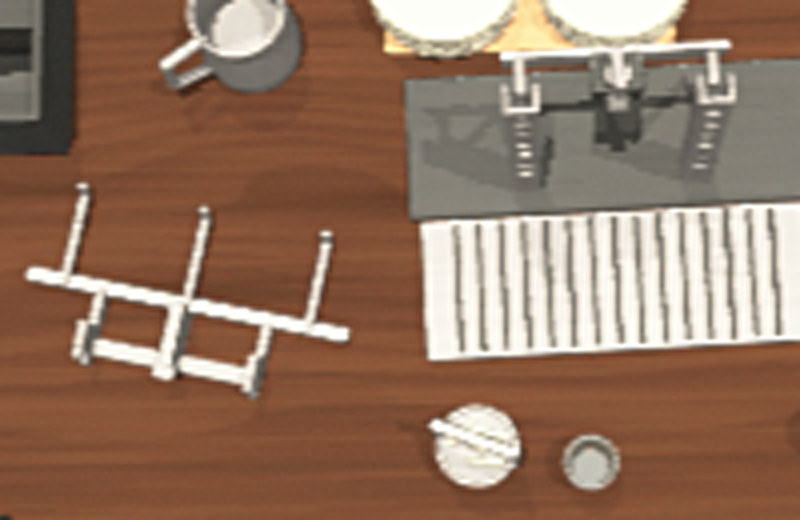

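View pics/c2.png

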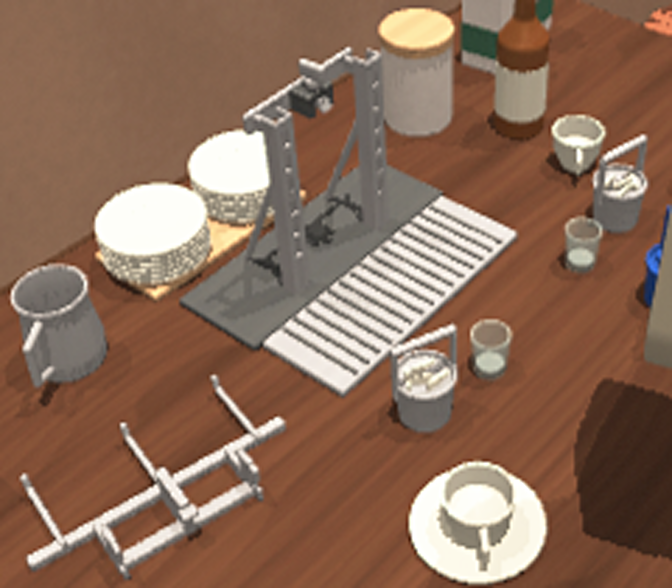

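```bash
cat > fit.py <<'E'
from h import *
from scipy.optimize import least_squares
def sdf(P,B):
    D=[]
    for x0,x1,y0,y1,z0,z1 in B:
        c=np.array([x0+x1,y0+y1,z0+z1])/2; h=np.array([x1-x0,y1-y0,z1-z0])/2
        q=np.abs(P-c)-h
        D.append(np.linalg.norm(np.maximum(q,0),axis=1)+np.minimum(q.max(1),0))
    return np.min(D,0)
def tf(p,P,z0=0):
    c,s=np.cos(p[2]),np.sin(p[2]); d=P-np.array([p[0],p[1],z0])
    return np.stack([c*d[:,0]+s*d[:,1],-s*d[:,0]+c*d[:,1],d[:,2]],1)
def fit(P,B,p0,z=None):
    p0=list(p0)+([0.] if z is None else [])
    f=lambda p: sdf(tf(p,P,p[3] if z is None else z),B)
    r=least_squares(f,p0,loss='soft_l1',f_scale=.002,x_scale=[.01,.01,.05]+([.01] if z is None else []))
    return r.x, np.median(np.abs(r.fun)), len(P)
m=1e-3
BAR=np.array([[-66,-54,-145,145,0,12],[-54,0,-5,5,0,48]]+[[-142,-54,y-3.5,y+3.5,12,19] for y in(-110,0,110)]+[[-142,-135,y-3.5,y+3.5,12,33] for y in(-110,0,110)])*m
RACK=np.array([[0,22,-88,-62,0,262],[0,22,62,88,0,262]])*m
def handle(P):
    Q=P[:,:2]; c=Q.mean(0); u,s,vt=np.linalg.svd(Q-c); 
    t=(Q-c)@vt[0]; mid=(np.percentile(t,2)+np.percentile(t,98))/2
    return c+vt[0]*mid, np.degrees(np.arctan(vt[0][1]/vt[0][0])), np.ptp(t), np.median(P[:,2])
E
python3 - <<'E'
from fit import *
np.set_printoptions(precision=4,suppress=True)
for n in('top','side'):
    P=cloud(load(n)).reshape(-1,3); P=P[~np.isnan(P[:,0])]
    def sel(x0,x1,y0,y1,z0,z1): return P[(P[:,0]>x0)&(P[:,0]<x1)&(P[:,1]>y0)&(P[:,1]<y1)&(P[:,2]>z0)&(P[:,2]<z1)]
    Q=sel(.45,.72,.18,.53,.006,.06); print(n,'bar',fit(Q,BAR,[.51,.35,2.94]))
    print(n,'barhigh',[sel(.45,.72,.18,.53,a,a+.01).shape[0] for a in (.01,.02,.03,.04,.05)])
    Q=sel(.6,.76,-.13,.09,.03,.275); Q=Q[(abs(Q[:,1]+.022)>.05)]
    print('rack',fit(Q,RACK,[.67,-.022,0.],0.0))
    Q=sel(.6,.76,-.13,.09,.255,.268); print(Q.mean(0),np.percentile(Q,[1,99],axis=0))
    Q=sel(.6,.8,-.06,.02,.268,.31); print('wing',len(Q),handle(Q),Q.mean(0))
    for a,b in((.43,.097),(.4515,-.311)):
        Q=sel(a-.06,a+.06,b-.06,b+.06,.108,.125); print('pail',handle(Q),len(Q))
E
```

```text
top bar (array([0.5008, 0.3677, 2.9536, 0.0039]), np.float64(0.019061847893484356), 1384)
top barhigh [463, 123, 47, 95, 56]
rack (array([ 0.6675, -0.0225,  0.038 ]), np.float64(0.002239970510502405), 527)
[ 0.688  -0.0237  0.2603] [[ 0.6612 -0.109   0.2551]
 [ 0.7183  0.0657  0.2677]]
wing 36 (array([ 0.6907, -0.0212]), np.float64(6.799790249035519), np.float64(0.034502989782682), np.float64(0.2838930944244613)) [ 0.6898 -0.0213  0.2829]
pail (array([0.4296, 0.0965]), np.float64(68.60067976833129), np.float64(0.07314204298100299), np.float64(0.11607511012813698)) 64
pail (array([ 0.4516, -0.3111]), np.float64(78.66878970723205), np.float64(0.07311887934905456), np.float64(0.11634637281521482)) 66
side bar (array([0.5151, 0.4463, 2.619 , 0.0105]), np.float64(0.01886725497267728), 1530)
side barhigh [681, 186, 112, 168, 112]
rack (array([ 0.6655, -0.0206,  0.0399]), np.float64(0.001870832514855209), 1476)
[ 0.6778 -0.0121  0.2601] [[ 0.6587 -0.1077  0.2551]
 [ 0.7106  0.0687  0.2678]]
wing 54 (array([ 0.6873, -0.0173]), np.float64(10.719971721143242), np.float64(0.03408429578836523), np.float64(0.27962619920662657)) [ 0.6869 -0.0174  0.2787]
pail (array([0.4263, 0.1002]), np.float64(68.8640393647662), np.float64(0.07495017692738515), np.float64(0.11579096223662835)) 95
pail (array([ 0.4483, -0.3098]), np.float64(78.75304372805307), np.float64(0.07994616197386148), np.float64(0.1154091077721805)) 58
```

```bash
python3 - <<'E'
from fit import *
np.set_printoptions(precision=4,suppress=True)
for n in('top','side'):
    c=load(n); P=cloud(c).reshape(-1,3); P=P[~np.isnan(P[:,0])]
    Q=P[(P[:,0]>.45)&(P[:,0]<.67)&(P[:,1]>.2)&(P[:,1]<.53)&(P[:,2]>.009)&(P[:,2]<.06)]
    r=None
    for z in (0.0,None):
        r=fit(Q,BAR,[.5008,.3677,2.9536],z); print(n,r)
    L=tf(r[0],Q,r[0][3])*1000
    d=sdf(L/1000,BAR)
    O=L[np.abs(d)>.005]
    print(len(O)); 
    for k in range(-160,20,10): 
        s=L[(L[:,0]>=k)&(L[:,0]<k+10)]
        if len(s): print(k,len(s),np.percentile(s[:,1],[0,100]).round(),np.percentile(s[:,2],[50,98]).round(), 'web',s[np.abs(s[:,1])<15].shape[0], s[(np.abs(s[:,1])<15)].mean(0).round(1))
E
```

```text
top (array([0.4974, 0.3672, 2.9456]), np.float64(0.006237870632875675), 752)
top (array([0.4973, 0.3675, 2.9413, 0.0061]), np.float64(0.005356454145623196), 752)
392
-160 13 [-111.  127.] [23. 34.] web 2 [-152.2    3.6   27.6]
-150 25 [-128.  113.] [10. 26.] web 8 [-145.7    2.8   15.7]
-140 23 [-171.  114.] [10. 21.] web 5 [-134.6    0.8    9.5]
-130 20 [-111.  123.] [14. 20.] web 7 [-123.5   -0.6   12.4]
-120 22 [-183.  133.] [10. 23.] web 5 [-113.9    1.8   14.6]
-110 22 [-111.  134.] [10. 16.] web 9 [-104.7    0.4    8.4]
-100 23 [-112.  130.] [ 9. 16.] web 6 [-94.1   0.7   9.7]
-90 22 [-165.  113.] [12. 18.] web 6 [-83.9   1.   12.4]
-80 115 [-141.  145.] [ 8. 15.] web 12 [-73.8   1.5   8.2]
-70 132 [-151.  146.] [ 8. 37.] web 16 [-64.8   3.3  21.6]
-60 34 [-97. 141.] [17. 48.] web 15 [-54.4   2.5  34. ]
-50 29 [-78. 120.] [20. 48.] web 15 [-44.5   1.6  36.3]
-40 32 [-94. 155.] [21. 46.] web 16 [-34.6   2.2  33. ]
-30 68 [-77. 140.] [14. 50.] web 14 [-25.1   2.6  30.1]
-20 97 [-106.   78.] [10. 50.] web 22 [-15.2   3.3  26.6]
-10 48 [-107.  139.] [31. 45.] web 17 [-5.3 -0.4 33.9
[... 622 characters left out ...]
0.5   10. ]
-100 20 [-112.  111.] [10. 14.] web 7 [-94.3   0.2  10. ]
-90 18 [-112.  113.] [11. 14.] web 5 [-83.6  -0.6  10.3]
-80 170 [-144.  146.] [ 4. 13.] web 11 [-73.8  -5.1   4.3]
-70 227 [-144.  145.] [ 4. 37.] web 20 [-64.2  -5.3  16.5]
-60 35 [-77.  79.] [16. 43.] web 16 [-54.7  -0.4  33.2]
-50 31 [-77.  78.] [17. 43.] web 20 [-44.8  -0.9  30.6]
-40 36 [-77.  76.] [33. 44.] web 20 [-35.1  -0.9  30.4]
-30 98 [-77.  80.] [ 6. 45.] web 19 [-24.8  -2.9  25.3]
-20 183 [-77.  79.] [ 4. 46.] web 42 [-14.2  -0.8  21.3]
-10 82 [-76.  79.] [28. 44.] web 24 [-5.9 -0.8 24.8]
0 18 [-76.  76.] [33. 43.] web 9 [ 1.   2.2 33.1]<stdin>:15: RuntimeWarning: Mean of empty slice.
  ret = um.true_divide(
```

```bash
cat >> fit.py <<'E'
BAR2=np.vstack([BAR,np.array([[-58,0,y-3,y+3,6,52] for y in(-75,75)]+[[-14,0,-75,75,0,10]])*m])
E
python3 - <<'E'
from fit import *
np.set_printoptions(precision=4,suppress=True)
for n in('top','side'):
    c=load(n); P=cloud(c).reshape(-1,3); P=P[~np.isnan(P[:,0])]
    Q=P[(P[:,0]>.45)&(P[:,0]<.67)&(P[:,1]>.2)&(P[:,1]<.53)&(P[:,2]>.009)&(P[:,2]<.06)]
    p=np.array([.509,.365,2.94])
    for it in range(4):
        L=tf(p,Q,0); p,md,k=fit(Q[np.abs(sdf(L,BAR2))<(.02,.012,.008,.006)[it]],BAR2,p,0.0); print(n,p,md,k)
    L=tf(p,Q,0)*1000
    for nm,(a,b,lo,hi) in dict(plate1=(-58,10,60,90),plate2=(-58,10,-90,-60),back=(-40,15,-60,-15),web=(-60,20,-12,12),tips=(-160,-125,-120,120)).items():
        s=L[(L[:,0]>a)&(L[:,0]<b)&(L[:,1]>lo)&(L[:,1]<hi)]; print(nm,len(s),np.percentile(s,[3,50,97],axis=0).round(1).tolist())
E
```

```text
top [0.5052 0.3664 2.9314] 0.0017273393229189345 708
top [0.505  0.3665 2.9293] 0.0016853907556936124 690
top [0.5053 0.3664 2.9285] 0.0015874712205626515 670
top [0.5059 0.3663 2.9287] 0.0013833807436956624 624
plate1 67 [[-56.2, 60.8, 9.9], [-14.7, 76.0, 24.3], [7.3, 80.1, 56.4]]
plate2 87 [[-57.0, -78.6, 9.4], [-14.7, -72.9, 23.9], [7.0, -61.9, 53.8]]
back 28 [[-14.4, -56.3, 9.5], [-8.9, -41.2, 12.6], [-3.1, -20.0, 20.7]]
web 108 [[-54.7, -6.0, 13.2], [-22.3, 3.5, 41.7], [8.3, 9.3, 54.9]]
tips 49 [[-146.5, -112.7, 9.6], [-137.8, 1.5, 18.0], [-126.4, 112.2, 33.7]]
side [0.5021 0.3686 2.9232] 0.001139724653643412 1049
side [0.5021 0.3686 2.9232] 0.001139724653643412 1049
side [0.5026 0.3685 2.9233] 0.0010836717209053437 1031
side [0.5035 0.3683 2.9241] 0.0010009309005278213 1007
plate1 121 [[-56.3, 63.7, 9.7], [-11.7, 72.5, 21.8], [9.0, 77.5, 54.1]]
plate2 107 [[-56.6, -83.4, 9.7], [-10.3, -76.0, 22.7], [9.2, -60.7, 53.4]]
back 69 [[-14.4, -57.9, 9.2], [-6.7, -36.0, 10.9], [0.1, -17.1, 13.5]]
web 158 [[-54.3, -10.3, 9.7], [-15.5, -3.0, 42.1], [10.2, 6.6, 51.3]]
tips 60 [[-143.9, -113.3, 16.2], [-139.2, -1.6, 22.2], [-125.4, 111.8, 33.4]]
```

```bash
cat > plan.py <<'E'
import sys,json; from h import *
def psi_of(s):
    X=Ro.from_rotvec(s['orientation']).as_matrix()[:,0]; return np.arctan2(X[1],X[0])
def plan(wps,op,step=40.,tstep=7.):
    """wps: (x,y,z,psi[deg],unwrapped) TCP targets in mm/deg; rounds with accumulated error"""
    s=robot.read_state(); p=s['tool_pos']*1000; a=np.degrees(psi_of(s))
    print('now',p.round(1),'psi',a.round(2),'q6',s['q'][5].round(2),'t',s['t'],'tilt',(Ro.from_rotvec(s['orientation']).as_matrix()[:,2]).round(4))
    rows=[]
    for w in wps:
        w=np.array(w,float); n=int(max(1,np.ceil(np.linalg.norm(w[:3]-p)/step),np.ceil(abs(w[3]-a)/tstep)))
        p0,a0=p.copy(),a
        for i in range(1,n+1):
            tp=p0+(w[:3]-p0)*i/n; ta=a0+(w[3]-a0)*i/n
            d=tp-p; c,sn=np.cos(np.radians(a)),np.sin(np.radians(a))
            l=np.round([c*d[0]+sn*d[1], sn*d[0]-c*d[1], -d[2]]); r=round(-(ta-a),1)
            rows.append([op,*[int(v) for v in l],0,0,r])
            p=p+np.array([c*l[0]+sn*l[1], sn*l[0]-c*l[1], -l[2]]); a=a-r
    for i in range(0,len(rows),8): print(json.dumps(sum(rows[i:i+8],[])).replace(' ',''))
if __name__=='__main__': plan(json.loads(sys.argv[1]),float(sys.argv[2]),*[float(v) for v in sys.argv[3:]])
E
python3 plan.py '[[330,-450,450,40],[480,0,440,90],[543,359,330,167.7]]' 60
```

```text
now [ 237.9 -550.6  403.8] psi 23.37 q6 -0.09 t 0.1 tilt [-5.0e-04  1.6e-03 -1.0e+00]
[60.0,31,-14,-12,0,0,-4.2,60.0,32,-12,-11,0,0,-4.1,60.0,33,-9,-12,0,0,-4.2,60.0,33,-7,-11,0,0,-4.1,60.0,34,-21,1,0,0,-4.2,60.0,35,-18,1,0,0,-4.1,60.0,36,-16,0,0,0,-4.2,60.0,37,-12,1,0,0,-4.2]
[60.0,39,-11,1,0,0,-4.1,60.0,39,-7,1,0,0,-4.2,60.0,39,-4,1,0,0,-4.2,60.0,39,-2,1,0,0,-4.2,60.0,40,1,0,0,0,-4.1,60.0,39,4,1,0,0,-4.2,60.0,39,7,1,0,0,-4.2,60.0,38,10,1,0,0,-4.1]
[60.0,30,5,9,0,0,-6.5,60.0,29,9,9,0,0,-6.5,60.0,28,12,9,0,0,-6.4,60.0,27,15,10,0,0,-6.5,60.0,24,17,9,0,0,-6.5,60.0,23,21,9,0,0,-6.5,60.0,20,23,9,0,0,-6.4,60.0,17,25,9,0,0,-6.5]
[60.0,15,26,9,0,0,-6.5,60.0,11,29,9,0,0,-6.5,60.0,8,29,10,0,0,-6.5,60.0,5,30,9,0,0,-6.4]
```

Emit:
drive_tool(
  moves=[60,31,-14,-12,0,0,-4.2,60,32,-12,-11,0,0,-4.1,60,33,-9,-12,0,0,-4.2,60,33,-7,-11,0,0,-4.1,60,34,-21,1,0,0,-4.2,60,35,-18,1,0,0,-4.1,60,36,-16,0,0,0,-4.2,60,37,-12,1,0,0,-4.2],
)

```text
t: 0.9
tool_pos: [0.38, -0.2992, 0.4474]
orientation: [-2.763, -1.495, 0.0]
force: [0.5, 0.1, 0.6]
opening: 0.0598
gripper_force: 0.0
```

Emit:
drive_tool(
  moves=[60,39,-11,1,0,0,-4.1,60,39,-7,1,0,0,-4.2,60,39,-4,1,0,0,-4.2,60,39,-2,1,0,0,-4.2,60,40,1,0,0,0,-4.1,60,39,4,1,0,0,-4.2,60,39,7,1,0,0,-4.2,60,38,10,1,0,0,-4.1],
)

```text
t: 1.7
tool_pos: [0.4801, 0.0011, 0.4404]
orientation: [-2.219, -2.224, 0.0]
force: [1.0, -0.5, -0.8]
opening: 0.06
gripper_force: 0.0
```

Emit:
drive_tool(
  moves=[60,30,5,9,0,0,-6.5,60,29,9,9,0,0,-6.5,60,28,12,9,0,0,-6.4,60,27,15,10,0,0,-6.5,60,24,17,9,0,0,-6.5,60,23,21,9,0,0,-6.5,60,20,23,9,0,0,-6.4,60,17,25,9,0,0,-6.5],
)

```text
t: 2.5
tool_pos: [0.5223, 0.2404, 0.3669]
orientation: [-1.022, -2.97, 0.001]
force: [0.3, 0.3, 0.5]
opening: 0.06
gripper_force: 0.0
```

Emit:
drive_tool(
  moves=[60,15,26,9,0,0,-6.5,60,11,29,9,0,0,-6.5,60,8,29,10,0,0,-6.5,60,5,30,9,0,0,-6.4,60,0,0,0,0,0,0],
)

```text
t: 3.0
tool_pos: [0.5417, 0.3617, 0.3278]
orientation: [-0.327, -3.121, 0.002]
force: [-0.9, -0.0, -0.9]
opening: 0.06
gripper_force: 0.0
```

```bash
python3 - <<'E'
from fit import *
c=cam('top','top1.png')
P=cloud(c).reshape(-1,3); P=P[~np.isnan(P[:,0])]
c=cam('side','side1.png')
P=cloud(c).reshape(-1,3); P=P[~np.isnan(P[:,0])]
Q=P[(P[:,0]>.42)&(P[:,0]<.67)&(P[:,1]>.17)&(P[:,1]<.55)&(P[:,2]>.009)&(P[:,2]<.06)]
p=np.array([.506,.3675,2.927])
for it in range(3):
    L=tf(p,Q,0); p,md,k=fit(Q[np.abs(sdf(L,BAR2))<(.02,.01,.006)[it]],BAR2,p,0.0); print(p,md,k)
E
python3 plan.py '[[543,359,203,167.7]]' 60
```

```text
[0.5019992  0.36876212 2.92356879] 0.0011076300779418449 1029
[0.50217029 0.36864383 2.92467825] 0.0010949261519723104 1026
[0.50340872 0.36837448 2.92623152] 0.000976528711821821 993
now [542.3 359.2 329.6] psi 167.67 q6 -0.85 t 3.1 tilt [-0.0017 -0.0013 -1.    ]
[60.0,0,0,32,0,0,-0.0,60.0,0,0,31,0,0,-0.0,60.0,-1,0,32,0,0,-0.0,60.0,0,0,32,0,0,-0.0]
```

View pics/top1.png

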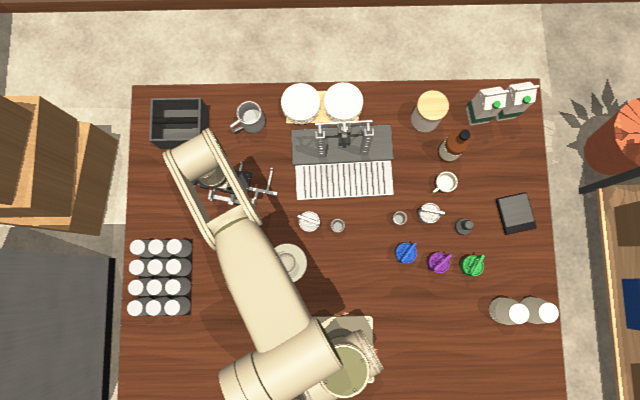

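Emit:
drive_tool(
  moves=[60,0,0,32,0,0,0,60,0,0,32,0,0,0,60,0,0,32,0,0,0,60,0,0,15,0,0,0,60,0,0,15,0,0,0,60,0,0,0,0,0,0],
)

```text
t: 3.7
tool_pos: [0.5423, 0.3581, 0.2032]
orientation: [-0.339, -3.121, 0.002]
force: [-0.1, -0.2, -1.3]
opening: 0.0604
gripper_force: 0.0
```

Emit:
drive_tool(
  moves=[0,0,0,0,0,0,0,0,0,0,0,0,0,0,0,0,0,0,0,0,0,0,0,0,0,0,0,0,0,0,0,0,0,0,0,0,0,0,0,0,0,0,0,0,0,0,0,0,0],
  grip_force=50,
)

```text
t: 4.4
tool_pos: [0.5427, 0.3591, 0.2048]
orientation: [0.337, 3.123, 0.001]
force: [-0.1, 0.3, 1.2]
opening: 0.0099
gripper_force: 50.0
```

```bash
python3 plan.py '[[542,358,300,167.7],[460,170,455,90],[500,-15,420,2.2],[588,-24,401,2.2]]' 0 35 6
```

```text
now [542.7 359.1 204.8] psi 167.67 q6 -0.85 t 4.4 tilt [ 3.e-04  5.e-04 -1.e+00]
[0.0,0,0,-32,0,0,-0.0,0.0,0,-1,-31,0,0,-0.0,0.0,0,0,-32,0,0,-0.0,0.0,3,-15,-12,0,0,6.0,0.0,2,-16,-12,0,0,5.9,0.0,-1,-16,-12,0,0,6.0,0.0,-1,-16,-12,0,0,6.0,0.0,-4,-15,-12,0,0,6.0]
[0.0,-5,-15,-12,0,0,5.9,0.0,-6,-14,-12,0,0,6.0,0.0,-9,-14,-11,0,0,6.0,0.0,-9,-13,-12,0,0,6.0,0.0,-11,-11,-12,0,0,5.9,0.0,-11,-11,-12,0,0,6.0,0.0,-13,-9,-12,0,0,6.0,0.0,-14,-8,-12,0,0,6.0]
[0.0,-12,3,2,0,0,5.9,0.0,-12,4,3,0,0,5.8,0.0,-12,5,2,0,0,5.9,0.0,-11,6,2,0,0,5.8,0.0,-10,7,3,0,0,5.9,0.0,-10,9,2,0,0,5.8,0.0,-8,9,2,0,0,5.9,0.0,-8,10,3,0,0,5.8]
[0.0,-6,11,2,0,0,5.9,0.0,-6,11,2,0,0,5.8,0.0,-4,12,3,0,0,5.9,0.0,-3,12,2,0,0,5.8,0.0,-1,13,2,0,0,5.9,0.0,-1,13,3,0,0,5.8,0.0,1,12,2,0,0,5.9,0.0,29,4,6,0,0,-0.0]
[0.0,30,4,7,0,0,-0.0,0.0,29,4,6,0,0,-0.0]
```

Emit:
drive_tool(
  moves=[0,0,0,-32,0,0,0,0,0,-1,-31,0,0,0,0,0,0,-32,0,0,0,0,3,-15,-12,0,0,6.0,0,2,-16,-12,0,0,5.9,0,-1,-16,-12,0,0,6.0,0,-1,-16,-12,0,0,6.0,0,-4,-15,-12,0,0,6.0],
)

```text
t: 5.2
tool_pos: [0.5101, 0.2849, 0.359]
orientation: [-1.137, -2.927, 0.002]
force: [-0.2, -0.1, -3.5]
opening: 0.0097
gripper_force: 50.0
```

Emit:
drive_tool(
  moves=[0,-5,-15,-12,0,0,5.9,0,-6,-14,-12,0,0,6.0,0,-9,-14,-11,0,0,6.0,0,-9,-13,-12,0,0,6.0,0,-11,-11,-12,0,0,5.9,0,-11,-11,-12,0,0,6.0,0,-13,-9,-12,0,0,6.0,0,-14,-8,-12,0,0,6.0],
)

```text
t: 6.0
tool_pos: [0.4594, 0.1692, 0.4542]
orientation: [-2.226, -2.215, 0.002]
force: [0.4, -0.6, -4.0]
opening: 0.0097
gripper_force: 50.0
```

Emit:
drive_tool(
  moves=[0,-12,3,2,0,0,5.9,0,-12,4,3,0,0,5.8,0,-12,5,2,0,0,5.9,0,-11,6,2,0,0,5.8,0,-10,7,3,0,0,5.9,0,-10,9,2,0,0,5.8,0,-8,9,2,0,0,5.9,0,-8,10,3,0,0,5.8],
)

```text
t: 6.8
tool_pos: [0.4808, 0.0705, 0.4349]
orientation: [-2.923, -1.149, 0.002]
force: [0.6, -0.7, -4.1]
opening: 0.0097
gripper_force: 50.0
```

Emit:
drive_tool(
  moves=[0,-6,11,2,0,0,5.9,0,-6,11,2,0,0,5.8,0,-4,12,3,0,0,5.9,0,-3,12,2,0,0,5.8,0,-1,13,2,0,0,5.9,0,-1,13,3,0,0,5.8,0,1,12,2,0,0,5.9,0,0,0,0,0,0,0],
)

```text
t: 7.6
tool_pos: [0.4994, -0.0162, 0.4185]
orientation: [3.141, 0.054, -0.004]
force: [-0.5, 0.3, -3.8]
opening: 0.0095
gripper_force: 50.0
```

```bash
python3 plan.py '[[588,-24,401,2.2]]' 0 35 6
```

```text
now [499.4 -16.2 418.5] psi 1.98 q6 1.4 t 7.6 tilt [-2.3e-03 -2.0e-04 -1.0e+00]
[0.0,29,4,6,0,0,-0.1,0.0,30,3,6,0,0,-0.0,0.0,29,4,5,0,0,-0.1]
```

Emit:
drive_tool(
  moves=[0,29,4,6,0,0,-0.2,0,30,3,6,0,0,0,0,29,4,6,0,0,0,0,0,0,0,0,0,0,0,0,0,0,0,0,0],
)

```text
t: 8.1
tool_pos: [0.5879, -0.022, 0.4004]
orientation: [-3.14, -0.069, 0.005]
force: [-0.6, 0.3, -3.8]
opening: 0.0096
gripper_force: 50.0
```

```bash
python3 - <<'E'
from fit import *
np.set_printoptions(precision=4,suppress=True)
print(robot.read_state()['tool_pos'], robot.read_state()['orientation'])
for n in('top','side'):
    c=cam(n,n+'2.png'); P=cloud(c).reshape(-1,3); P=P[~np.isnan(P[:,0])]
    Q=P[(P[:,0]>.45)&(P[:,0]<.65)&(P[:,1]>-.19)&(P[:,1]<.15)&(P[:,2]>.185)&(P[:,2]<.25)]
    Q=Q[(Q[:,2]<.236)|(abs(Q[:,1]+.024)>.04)]
    p=np.array([.6265,-.023,.039,.196])
    for it in range(3):
        L=tf(p,Q,p[3]); p,md,k=fit(Q[np.abs(sdf(L,BAR2))<(.012,.008,.006)[it]],BAR2,p[:3]) if 0 else (lambda Z:(lambda r:(r.x,np.median(abs(r.fun)),len(Z)))(least_squares(lambda q:sdf(tf(q,Z,q[3]),BAR2),p,loss='soft_l1',f_scale=.002,x_scale=[.01,.01,.05,.01])))(Q[np.abs(sdf(L,BAR2))<(.012,.008,.006)[it]]); 
    print(n,'bar',p,md,k)
    Q=P[(P[:,0]>.65)&(P[:,0]<.72)&(P[:,1]>-.13)&(P[:,1]<.09)&(P[:,2]>.03)&(P[:,2]<.275)]; Q=Q[(abs(Q[:,1]+.022)>.05)]
    print('rack',fit(Q,RACK,[.667,-.022,0.038],0.0))
s=load('side')['color'][:,:,::-1]
cv2.imwrite('pics/s2.png',cv2.resize(s[100:250,190:390],None,fx=4,fy=4,interpolation=cv2.INTER_CUBIC))
E
```

```text
[ 0.5879 -0.022   0.4004] [-3.1402 -0.069   0.0045]
top bar [ 0.6271 -0.0218  0.0516  0.1977] 0.0011148088656047946 505
rack (array([ 0.6699, -0.0232,  0.0143]), np.float64(0.006643745128080799), 88)
side bar [ 0.6256 -0.0207  0.043   0.1976] 0.0009226517701546588 993
rack (array([ 0.665 , -0.0208,  0.0392]), np.float64(0.001445782492302189), 898)
```

View pics/s2.png

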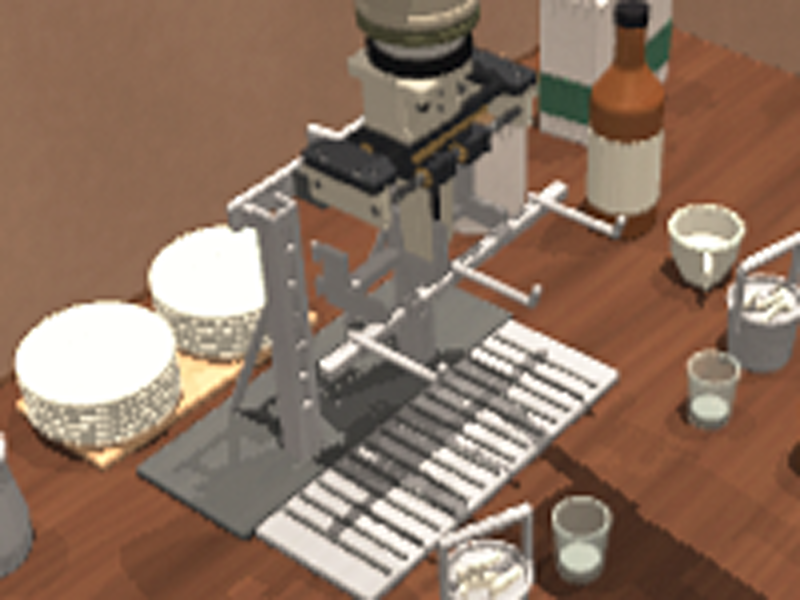

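Emit:
drive_tool(
  moves=[0,10,2,1,0,0,0.3,0,10,0,0,0,0,0,0,5,0,0,0,0,0,0,0,0,0,0,0,0],
)

```text
t: 8.6
tool_pos: [0.6136, -0.0236, 0.4009]
orientation: [-3.141, -0.057, -0.001]
force: [-0.6, 0.8, -4.3]
opening: 0.0095
gripper_force: 50.0
```

Emit:
drive_tool(
  moves=[0,3,0,0,0,0,0,0,3,0,0,0,0,0,0,2,0,0,0,0,0,0,0,0,0,0,0,0],
)

```text
t: 9.0
tool_pos: [0.6212, -0.0233, 0.4007]
orientation: [3.141, 0.057, -0.0]
force: [-0.3, 0.1, -4.1]
opening: 0.0098
gripper_force: 50.0
```

Emit:
drive_tool(
  moves=[0,2,0,0,0,0,0,0,2,0,0,0,0,0,0,0,0,0,0,0,0],
)

```text
t: 9.3
tool_pos: [0.625, -0.0232, 0.4006]
orientation: [-3.141, -0.057, 0.001]
force: [-1.8, -0.6, -3.8]
opening: 0.0097
gripper_force: 50.0
```

Emit:
drive_tool(
  moves=[0,2,0,0,0,0,0,0,2,0,0,0,0,0,0,0,0,0,0,0,0],
)

```text
t: 9.6
tool_pos: [0.627, -0.0232, 0.4007]
orientation: [3.141, 0.056, -0.013]
force: [-23.7, -0.9, 6.2]
opening: 0.0096
gripper_force: 50.0
```

Emit:
drive_tool(
  moves=[0,-1,0,0,0,0,0,0,0,0,2,0,0,0,0,0,0,2,0,0,0,0,0,0,0,0,0,0],
)

```text
t: 10.0
tool_pos: [0.6264, -0.0232, 0.3986]
orientation: [3.141, 0.056, -0.007]
force: [-23.0, -0.9, 13.6]
opening: 0.0096
gripper_force: 50.0
```

Emit:
drive_tool(
  moves=[0,0,0,2,0,0,0,0,0,0,2,0,0,0,0,0,0,0,0,0,0],
)

```text
t: 10.3
tool_pos: [0.6264, -0.0232, 0.3936]
orientation: [3.141, 0.056, -0.008]
force: [-19.3, -0.7, 8.5]
opening: 0.0094
gripper_force: 50.0
```

Emit:
drive_tool(
  moves=[0,-1,0,2,0,0,0,0,0,0,1,0,0,0,0,0,0,0,0,0,0],
)

```text
t: 10.6
tool_pos: [0.6261, -0.0233, 0.39]
orientation: [3.141, 0.057, -0.005]
force: [-11.2, -1.9, 1.8]
opening: 0.0096
gripper_force: 50.0
```

Emit:
drive_tool(
  moves=[0,0,0,1,0,0,0,0,0,0,1,0,0,0,0,0,0,0,0,0,0],
)

```text
t: 10.9
tool_pos: [0.626, -0.0232, 0.3892]
orientation: [3.141, 0.056, -0.004]
force: [-15.0, -1.1, 7.9]
opening: 0.0098
gripper_force: 50.0
```

Keep pressing and see whether it bottoms (sills).

Emit:
drive_tool(
  moves=[0,0,0,1,0,0,0,0,0,0,1,0,0,0,0,0,0,0,0,0,0],
)

```text
t: 11.2
tool_pos: [0.6259, -0.0232, 0.3891]
orientation: [3.141, 0.057, -0.003]
force: [-21.1, 0.4, 18.2]
opening: 0.0096
gripper_force: 50.0
```

Emit:
drive_tool(
  moves=[0,0,0,1,0,0,0,0,0,0,0,0,0,0,0,0,0,0,0,0,0],
)

```text
t: 11.5
tool_pos: [0.6258, -0.0232, 0.3891]
orientation: [3.14, 0.057, -0.002]
force: [-25.6, 0.9, 23.6]
opening: 0.0094
gripper_force: 50.0
```

```bash
python3 - <<'E'
from fit import *
np.set_printoptions(precision=4,suppress=True)
for n in('top','side'):
    c=cam(n,n+'3.png'); P=cloud(c).reshape(-1,3); P=P[~np.isnan(P[:,0])]
    Q=P[(P[:,0]>.47)&(P[:,0]<.65)&(P[:,1]>-.19)&(P[:,1]<.15)&(P[:,2]>.17)&(P[:,2]<.25)]
    Q=Q[(Q[:,2]<.222)|(abs(Q[:,1]+.024)>.04)]
    p=np.array([.6645,-.022,.039,.186])
    for it in range(3):
        Z=Q[np.abs(sdf(tf(p,Q,p[3]),BAR2))<(.012,.008,.006)[it]]
        r=least_squares(lambda q:sdf(tf(q,Z,q[3]),BAR2),p,loss='soft_l1',f_scale=.002,x_scale=[.01,.01,.05,.01]); p=r.x
    print(n,'bar',p,np.median(abs(r.fun)),len(Z))
s=load('side')['color'][:,:,::-1]
cv2.imwrite('pics/s3.png',cv2.resize(s[120:220,230:350],None,fx=6,fy=6,interpolation=cv2.INTER_CUBIC))
E
```

```text
top bar [ 0.6653 -0.024   0.0391  0.1868] 0.001315047167720346 464
side bar [ 0.6635 -0.0223  0.0406  0.185 ] 0.0010051087821786424 796
```

View pics/s3.png

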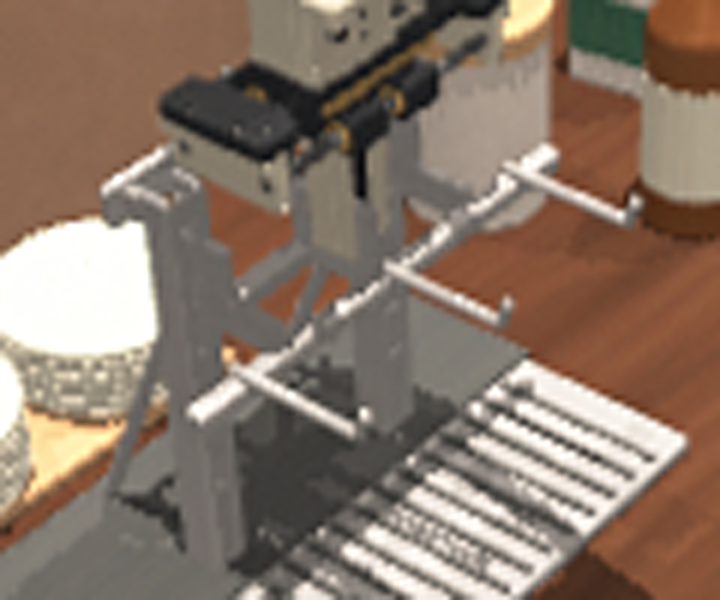

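Emit:
drive_tool(
  moves=[0,-1,0,2,0,0,0,0,0,0,0,0,0,0,0,-1,0,-4,0,0,0,0,0,0,0,0,0,0],
)

```text
t: 12.0
tool_pos: [0.625, -0.0232, 0.389]
orientation: [3.141, 0.057, 0.003]
force: [-9.7, -0.0, 11.2]
opening: 0.01
gripper_force: 50.0
```

Emit:
drive_tool(
  moves=[0,0,0,-2,0,0,0,0,0,0,0,0,0,0],
)

```text
t: 12.2
tool_pos: [0.6252, -0.0232, 0.3891]
orientation: [3.141, 0.057, 0.001]
force: [-2.6, 0.3, 1.7]
opening: 0.0098
gripper_force: 50.0
```

Emit:
drive_tool(
  moves=[0,0,0,-1,0,0,0,0,0,0,0,0,0,0],
)

```text
t: 12.4
tool_pos: [0.6252, -0.0232, 0.3892]
orientation: [-3.141, -0.057, 0.0]
force: [-1.3, -0.1, -2.6]
opening: 0.0098
gripper_force: 50.0
```

Emit:
drive_tool(
  moves=[0,0,0,-2,0,0,0,0,0,0,0,0,0,0],
)

```text
t: 12.6
tool_pos: [0.625, -0.0232, 0.3911]
orientation: [-3.141, -0.057, 0.002]
force: [1.3, 0.2, -5.9]
opening: 0.0099
gripper_force: 50.0
```

Emit:
drive_tool(
  moves=[0,0,0,-1,0,0,0,0,0,0,0,0,0,0],
)

```text
t: 12.8
tool_pos: [0.6249, -0.0232, 0.3915]
orientation: [-3.141, -0.057, 0.003]
force: [2.5, 0.2, -11.3]
opening: 0.0095
gripper_force: 50.0
```

Emit:
drive_tool(
  moves=[0,0,0,2,0,0,0,0,0,0,2,0,0,0,0,0,0,0,0,0,0,45,0,0,0,0,0,0,45,0,0,0,0,0,0,45,0,0,0,0,0,0,45,0,0,0,0,0,0],
  grip_force=30,
)

```text
t: 13.5
tool_pos: [0.6252, -0.0232, 0.3893]
orientation: [3.141, 0.057, 0.002]
force: [0.6, -0.6, -0.2]
opening: 0.0371
gripper_force: 0.0
```

Emit:
drive_tool(
  moves=[45,0,0,-10,0,0,0,45,0,0,-30,0,0,0,45,0,0,-40,0,0,0,45,0,0,-40,0,0,0,45,-30,0,-30,0,0,0,45,-40,0,0,0,0,0,45,-40,0,0,0,0,0,45,0,0,0,0,0,0],
)

```text
t: 14.3
tool_pos: [0.5115, -0.027, 0.54]
orientation: [3.141, 0.056, 0.001]
force: [1.1, -0.2, -0.4]
opening: 0.0451
gripper_force: 0.0
```

```bash
python3 - <<'E'
from fit import *
np.set_printoptions(precision=4,suppress=True)
for n in('top','side'):
    c=cam(n,n+'4.png'); P=cloud(c).reshape(-1,3); P=P[~np.isnan(P[:,0])]
    Q=P[(P[:,0]>.47)&(P[:,0]<.66)&(P[:,1]>-.19)&(P[:,1]<.15)&(P[:,2]>.17)&(P[:,2]<.25)]
    p=np.array([.6645,-.022,.039,.186])
    for it in range(3):
        Z=Q[np.abs(sdf(tf(p,Q,p[3]),BAR2))<(.012,.008,.006)[it]]
        r=least_squares(lambda q:sdf(tf(q,Z,q[3]),BAR2),p,loss='soft_l1',f_scale=.002,x_scale=[.01,.01,.05,.01]); p=r.x
    print(n,'bar',p,np.median(abs(r.fun)),len(Z))
    L=tf([.6655,-.0217,.039],P)*1000
    W=L[(abs(L[:,1])<28)&(L[:,0]>-5)&(L[:,0]<48)&(L[:,2]>268)&(L[:,2]<295)]
    if len(W): print('wing',len(W),handle(W/1000),W.mean(0))
    T=L[(abs(L[:,1])<88)&(L[:,0]>28)&(L[:,0]<100)&(L[:,2]>235)&(L[:,2]<300)&((abs(L[:,1])>28)|(L[:,0]>50))]
    print('tie',len(T),np.percentile(T,[3,50,97],axis=0))
s=load('top')['color'][:,:,::-1]; t=load('side')['color'][:,:,::-1]
a=cv2.resize(s[110:180,300:390],(540,420),interpolation=cv2.INTER_CUBIC)
cv2.imwrite('pics/s4.png',np.hstack([cv2.resize(s[110:170,315:375],(400,400),interpolation=cv2.INTER_CUBIC),cv2.resize(t[110:170,240:300],(400,400),interpolation=cv2.INTER_CUBIC)]))
E
```

```text
top bar [ 0.6648 -0.0226  0.042   0.1851] 0.001339824726272648 164
tie 85 [[ 33.8784 -85.281  242.3195]
 [ 47.1219 -29.2008 251.6713]
 [ 51.6691  83.8709 257.4449]]
side bar [ 0.6633 -0.0223  0.0393  0.1834] 0.001054928554982357 1063
wing 54 (array([0.022 , 0.0041]), np.float64(6.5953046272427205), np.float64(0.031233317800931457), np.float64(0.27943981208678714)) [ 20.8448   3.9573 279.1454]
tie 154 [[ 33.0753 -80.6691 236.5053]
 [ 44.0289  36.0347 247.8498]
 [ 49.5954  84.9727 254.5624]]
```

View pics/s4.png

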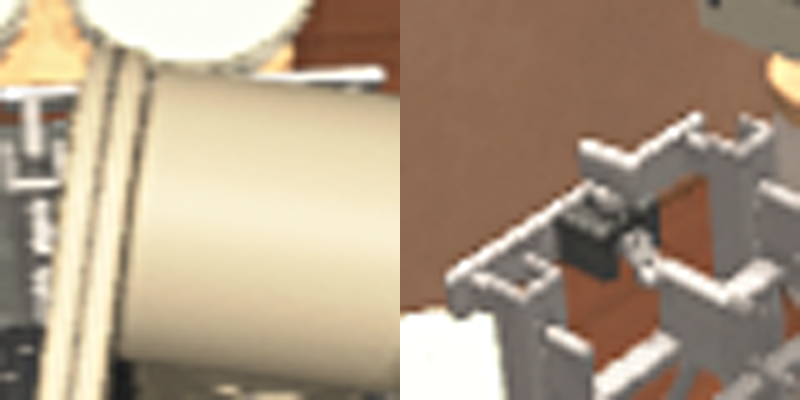

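```bash
python3 plan.py '[[690,-21,540,188],[690,-21,446,188]]' 45 25 8
```

```text
now [514.4 -27.1 540.1] psi 2.05 q6 1.38 t 14.4 tilt [ 2.4e-03 -3.0e-04 -1.0e+00]
[45.0,7,0,0,0,0,-7.7,45.0,8,1,0,0,0,-7.8,45.0,7,2,0,0,0,-7.7,45.0,6,3,0,0,0,-7.8,45.0,7,4,0,0,0,-7.7,45.0,5,4,0,0,0,-7.8,45.0,5,6,0,0,0,-7.7,45.0,5,6,0,0,0,-7.8]
[45.0,3,6,0,0,0,-7.7,45.0,3,7,0,0,0,-7.8,45.0,1,7,0,0,0,-7.7,45.0,1,7,0,0,0,-7.8,45.0,0,8,0,0,0,-7.7,45.0,-2,7,0,0,0,-7.8,45.0,-2,7,0,0,0,-7.7,45.0,-3,6,0,0,0,-7.8]
[45.0,-4,6,0,0,0,-7.7,45.0,-5,6,0,0,0,-7.8,45.0,-6,4,0,0,0,-7.7,45.0,-6,4,0,0,0,-7.8,45.0,-7,4,0,0,0,-7.7,45.0,-7,2,0,0,0,-7.8,45.0,-7,1,0,0,0,-7.7,45.0,-7,0,0,0,0,-7.7]
[45.0,0,0,24,0,0,-0.0,45.0,0,0,23,0,0,-0.0,45.0,0,0,24,0,0,-0.0,45.0,0,0,23,0,0,-0.0]
```

Emit:
drive_tool(
  moves=[45,7,0,0,0,0,-7.7,45,8,1,0,0,0,-7.8,45,7,2,0,0,0,-7.7,45,6,3,0,0,0,-7.8,45,7,4,0,0,0,-7.7,45,5,4,0,0,0,-7.8,45,5,6,0,0,0,-7.7,45,5,6,0,0,0,-7.8],
)

```text
t: 15.2
tool_pos: [0.5756, -0.0253, 0.5388]
orientation: [2.659, 1.674, 0.0]
force: [0.6, 0.4, -0.1]
opening: 0.0447
gripper_force: 0.0
```

Emit:
drive_tool(
  moves=[45,3,6,0,0,0,-7.7,45,3,7,0,0,0,-7.8,45,1,7,0,0,0,-7.7,45,1,7,0,0,0,-7.8,45,0,8,0,0,0,-7.7,45,-2,7,0,0,0,-7.8,45,-2,7,0,0,0,-7.7,45,-3,6,0,0,0,-7.8],
)

```text
t: 16.0
tool_pos: [0.6333, -0.0229, 0.5385]
orientation: [1.417, 2.804, 0.0]
force: [-0.1, -0.4, 1.0]
opening: 0.0451
gripper_force: 0.0
```

Emit:
drive_tool(
  moves=[45,-4,6,0,0,0,-7.7,45,-5,6,0,0,0,-7.8,45,-6,4,0,0,0,-7.7,45,-6,4,0,0,0,-7.8,45,-7,4,0,0,0,-7.7,45,-7,2,0,0,0,-7.8,45,-7,1,0,0,0,-7.7,45,-7,0,0,0,0,-7.7],
)

```text
t: 16.8
tool_pos: [0.6919, -0.0211, 0.5382]
orientation: [0.227, -3.133, -0.0]
force: [-0.5, 0.3, 0.7]
opening: 0.045
gripper_force: 0.0
```

```bash
python3 - <<'E'
from fit import *
s=robot.read_state(); print(s['t'])
for n in('side','top'):
    c=cam(n); P=cloud(c).reshape(-1,3); P=P[~np.isnan(P[:,0])]
    L=tf([.6655,-.0217,.039],P)*1000
    W=L[(abs(L[:,1])<24)&(L[:,0]>-5)&(L[:,0]<48)&(L[:,2]>268)&(L[:,2]<295)]
    if len(W)>9: print('wing',n,len(W),handle(W/1000),W.mean(0))
E
python3 plan.py '[[690,-21,446,188]]' 45 25 8
```

```text
16.8
wing side 54 (array([0.02225753, 0.00402141]), np.float64(4.785851699186065), np.float64(0.037337135467213095), np.float64(0.2796631410453184)) [ 20.77217031   3.89704828 278.93876997]
wing top 39 (array([ 0.02473137, -0.00016791]), np.float64(5.556619707066982), np.float64(0.033790410621971974), np.float64(0.28302590102256586)) [ 2.39186658e+01 -2.46971666e-01  2.82491394e+02]
now [692.  -21.2 537.8] psi -171.9 q6 -1.82 t 16.9 tilt [-5.e-04  1.e-04 -1.e+00]
[45.0,0,0,2,0,0,-8.0,45.0,0,0,2,0,0,-8.0,45.0,0,0,2,0,0,-8.0,45.0,0,0,2,0,0,-8.0,45.0,0,0,2,0,0,-8.0,45.0,0,0,2,0,0,-8.0,45.0,0,0,2,0,0,-8.0,45.0,0,0,2,0,0,-8.0]
[45.0,0,0,2,0,0,-8.0,45.0,0,0,2,0,0,-8.0,45.0,0,0,2,0,0,-8.0,45.0,0,1,2,0,0,-8.0,45.0,0,0,3,0,0,-8.0,45.0,0,0,2,0,0,-8.0,45.0,0,0,2,0,0,-8.0,45.0,0,0,2,0,0,-8.0]
[45.0,0,0,2,0,0,-8.0,45.0,0,0,2,0,0,-8.0,45.0,0,0,2,0,0,-8.0,45.0,0,0,2,0,0,-8.0,45.0,0,0,2,0,0,-8.0,45.0,0,0,2,0,0,-8.0,45.0,0,0,2,0,0,-7.9,45.0,0,0,2,0,0,-8.0]
[45.0,0,0,2,0,0,-8.0,45.0,0,0,2,0,0,-8.0,45.0,0,0,2,0,0,-8.0,45.0,0,0,2,0,0,-8.0,45.0,0,0,2,0,0,-8.0,45.0,0,0,2,0,0,-8.0,45.0,0,0,2,0,0,-8.0,45.0,0,0,2,0,0,-8.0]
[45.0,0,0,2,0,0,-8.0,45.0,0,0,2,0,0,-8.0,45.0,0,0,2,0,0,-8.0,45.0,0,0,2,0,0,-8.0,45.0,0,0,2,0,0,-8.0,45.0,1,0,2,0,0,-8.0,45.0,0,0,3,0,0,-8.0,45.0,0,-1,2,0,0,-8.0]
[45.0,0,0,2,0,0,-8.0,45.0,0,0,2,0,0,-8.0,45.0,0,0,2,0,0,-8.0,45.0,0,0,2,0,0,-8.0,45.0,0,0,2,0,0,-8.0]
```

Emit:
drive_tool(
  moves=[45,1,0,25,0,0,0,45,0,0,25,0,0,0,45,0,0,22,0,0,0,45,0,0,10,0,0,0,45,0,0,10,0,0,0,45,0,0,0,0,0,0],
)

```text
t: 17.5
tool_pos: [0.6896, -0.0213, 0.4456]
orientation: [0.216, -3.133, -0.0]
force: [0.5, 0.6, -0.7]
opening: 0.0451
gripper_force: 0.0
```

Emit:
drive_tool(
  moves=[0,0,0,0,0,0,0,0,0,0,0,0,0,0,0,0,0,0,0,0,0,0,0,0,0,0,0,0,0,0,0,0,0,0,0],
  grip_force=20,
)

```text
t: 18.0
tool_pos: [0.6895, -0.0198, 0.4479]
orientation: [-0.22, 3.132, 0.004]
force: [-1.0, 6.5, 2.2]
opening: 0.0187
gripper_force: 20.0
```

```bash
python3 -c "
from plan import *
s=robot.read_state(); print(s['q'],s['wrist_torque'],np.degrees(psi_of(s)),s['opening'])"
```

```text
[-0.10381674  0.36385127  1.13877131  0.00281608  1.63802383 -1.81490735] [1.37309306 0.09809255 0.04692801] -171.9509289412355 0.018691595903773253
```

```bash
python3 - <<'E'
from fit import *
t=cam('side')['color'][:,:,::-1]
cv2.imwrite('pics/s5.png',cv2.resize(t[95:175,230:330],(800,600),interpolation=cv2.INTER_CUBIC))
s=robot.read_state(); print(s['opening'],s['force'],s['tool_pos'])
E
```

```text
0.018580285156801702 [-1.31625149  6.72716597  2.97959319] [ 0.6895072  -0.01979597  0.44797409]
```

View pics/s5.png

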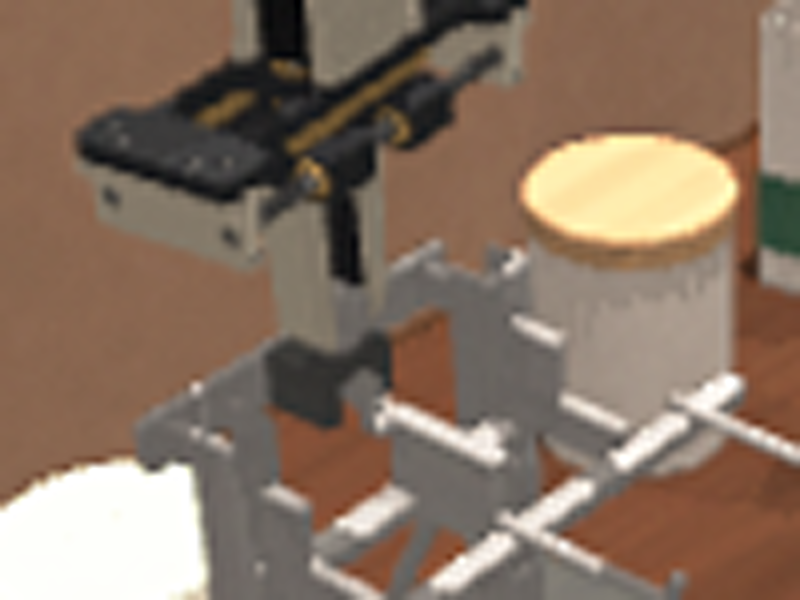

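Emit:
drive_tool(
  moves=[0,0,0,0,0,0,0,0,0,0,0,0,0,0,0,0,0,0,0,0,0,0,0,0,0,0,0,0],
)

```text
t: 18.45
tool_pos: [0.6895, -0.0198, 0.4479]
orientation: [-0.221, 3.132, 0.004]
force: [-0.9, 7.9, 3.2]
opening: 0.0186
gripper_force: 20.0
```

```bash
python3 - <<'E'
from fit import *
np.set_printoptions(precision=1,suppress=True)
P=cloud(np.load('last_side.npz')).reshape(-1,3)
# before-closing clouds not kept; look at the start-state pics for points around screw
import os
s=robot.read_state(); print(s['opening'],s['force'],s['wrist_torque'],s['tool_pos']*1000)
P=cloud(load('top')).reshape(-1,3); P=P[~np.isnan(P[:,0])]   # taken while hovering above
L=tf([.6655,-.0217,.039],P)*1000
W=L[(abs(L[:,1])<40)&(L[:,0]>-15)&(L[:,0]<60)&(L[:,2]>245)&(L[:,2]<300)]
print(len(W)); print(W[np.argsort(W[:,0])].astype(int).tolist())
E
```

```text
0.018628542178779937 [-0.9  7.9  3.2] [1.4 0.1 0. ] [689.5 -19.8 447.9]
178
[[8, -1, 269], [9, -1, 279], [9, -4, 278], [9, 1, 279], [9, -3, 286], [10, 0, 286], [11, 1, 282], [13, 3, 245], [13, 1, 286], [13, -1, 285], [13, -4, 283], [15, -8, 256], [15, -14, 254], [15, 19, 250], [15, 6, 247], [15, 0, 246], [16, 12, 247], [16, 9, 246], [16, 3, 255], [16, -4, 284], [16, -17, 250], [16, 19, 257], [16, 15, 245], [17, -11, 250], [17, 6, 253], [17, -1, 283], [17, 16, 255], [17, 9, 252], [17, 1, 281], [18, 3, 258], [18, -1, 288], [19, -11, 254], [19, -18, 252], [20, -8, 251], [20, 6, 253], [20, -4, 281], [20, 3, 261], [21, 12, 252], [21, -8, 258], [21, 15, 252], [21, 1, 279], [21, 6, 259], [22, 9, 248], [22, 1, 287], [22, -8, 265], [22, 6, 266], [22, -15, 252], [22, 18, 247], [23, -12, 251], [23, -1, 282], [23, -1, 292], [23, -18, 247], [24, 15, 253], [24, 3, 262], [24, -5, 280], [24, 9, 252], [24, -15, 255], [25, 12, 250], [25, 3, 268], [25, -18, 252], [25, 1, 286], [26, 18, 247], [26, 6, 265], [26, -5, 283], [26, 12, 256], [26, 3, 274], [26, 15, 256], [26, -12, 250], [27, -9, 259], [27, -18
[... 947 characters left out ...]
252], [44, -13, 253], [45, 11, 256], [45, 8, 245], [45, -7, 253], [45, -32, 247], [45, -34, 257], [45, 26, 257], [45, -35, 246], [45, -10, 250], [46, 20, 245], [46, 8, 253], [46, 39, 249], [46, 5, 252], [46, -29, 245], [46, 14, 253], [47, -38, 252], [47, 17, 252], [47, -13, 255], [47, -22, 253], [48, 23, 250], [48, 29, 250], [48, -26, 250], [48, -19, 251], [48, -31, 258], [48, 32, 249], [48, -16, 250], [48, -32, 247], [48, -10, 251], [49, -7, 251], [49, 4, 252], [49, 20, 245], [49, -35, 254], [49, -29, 245], [49, 14, 253], [49, 10, 252], [50, -38, 252], [50, -16, 255], [50, -26, 253], [50, 7, 248], [50, -13, 255], [51, -29, 251], [51, -10, 254], [51, -23, 251], [51, -7, 253], [52, -20, 248]]
```

Emit:
drive_tool(
  moves=[35,0,0,0,0,0,0,35,0,0,0,0,0,0,35,0,0,-4,0,0,0,35,0,0,-3,0,0,0,35,0,0,0,0,0,0],
)

```text
t: 18.95
tool_pos: [0.6896, -0.0216, 0.4547]
orientation: [-0.218, 3.133, -0.001]
force: [0.2, -0.2, -0.6]
opening: 0.0349
gripper_force: 0.0
```

Emit:
drive_tool(
  moves=[0,0,0,0,0,0,0,0,0,0,0,0,0,0,0,0,0,0,0,0,0,0,0,0,0,0,0,0,0,0,0,0,0,0,0],
)

```text
t: 19.45
tool_pos: [0.6893, -0.0199, 0.4535]
orientation: [0.221, -3.133, -0.004]
force: [-2.2, 6.5, 0.7]
opening: 0.0089
gripper_force: 20.0
```

Emit:
drive_tool(
  moves=[0,0,2,0,0,0,0,0,0,0,0,0,0,8,0,0,0,0,0,0,8,0,0,0,0,0,0,8,0,0,0,0,0,0,8,0,0,0,0,0,0,8,0,0,0,0,0,0,0],
)

```text
t: 20.15
tool_pos: [0.6892, -0.019, 0.4536]
orientation: [-0.87, -3.019, -0.001]
force: [1.2, 2.7, -0.5]
opening: 0.0087
gripper_force: 20.0
```

Emit:
drive_tool(
  moves=[0,0,0,0,0,0,8,0,0,0,0,0,0,8,0,0,0,0,0,0,8,0,0,0,0,0,0,8,0,0,0,0,0,0,8,0,0,0,0,0,0,8,0,0,0,0,0,0,0],
)

```text
t: 20.85
tool_pos: [0.6895, -0.0187, 0.4535]
orientation: [-2.019, -2.407, -0.002]
force: [2.6, 4.3, -1.9]
opening: 0.0088
gripper_force: 20.0
```

```bash
cat > st.py <<'E'
from plan import *
s=robot.read_state(); print(s['t'],'q6',s['q'][5].round(3),'psi',np.degrees(psi_of(s)).round(2),'F',s['force'].round(1),'T',s['wrist_torque'].round(3),'open',round(s['opening']*1000,1),(s['tool_pos']*1000).round(1))
E
python3 st.py
```

```text
20.85 q6 -0.276 psi 100.0 F [ 2.6  4.3 -1.9] T [ 0.686 -0.586 -0.039] open 8.8 [689.5 -18.7 453.5]
```

Emit:
drive_tool(
  moves=[0,0,0,0,0,0,8,0,0,0,0,0,0,8,0,0,0,0,0,0,8,0,0,0,0,0,0,8,0,0,0,0,0,0,0],
)

```text
t: 21.35
tool_pos: [0.6897, -0.0188, 0.4536]
orientation: [2.604, 1.757, 0.003]
force: [5.0, 4.0, -2.5]
opening: 0.0086
gripper_force: 20.0
```

```bash
python3 st.py
```

```text
21.35 q6 0.282 psi 68.0 F [ 5.   4.  -2.5] T [ 0.671 -0.82  -0.033] open 8.6 [689.7 -18.8 453.6]
```

Emit:
drive_tool(
  moves=[0,0,0,0,0,0,8,0,0,0,0,0,0,8,0,0,0,0,0,0,8,0,0,0,0,0,0,0],
)

```text
t: 21.75
tool_pos: [0.6898, -0.0189, 0.4536]
orientation: [2.913, 1.177, 0.003]
force: [5.3, 2.9, -3.6]
opening: 0.0088
gripper_force: 20.0
```

```bash
python3 st.py
```

```text
21.75 q6 0.701 psi 44.0 F [ 5.3  2.9 -3.6] T [ 0.621 -1.075  0.006] open 8.8 [689.8 -18.9 453.6]
```

Emit:
drive_tool(
  moves=[0,0,0,0,0,0,8,0,0,0,0,0,0,8,0,0,0,0,0,0,0],
)

```text
t: 22.05
tool_pos: [0.6899, -0.019, 0.4536]
orientation: [3.048, 0.76, 0.004]
force: [6.8, 3.1, -3.4]
opening: 0.0089
gripper_force: 20.0
```

```bash
python3 st.py
```

```text
22.05 q6 0.98 psi 27.99 F [ 6.8  3.1 -3.4] T [ 0.516 -1.202 -0.023] open 8.9 [689.9 -19.  453.6]
```

Emit:
drive_tool(
  moves=[0,0,0,0,0,0,8,0,0,0,0,0,0,8,0,0,0,0,0,0,0],
)

```text
t: 22.35
tool_pos: [0.6897, -0.0191, 0.4536]
orientation: [-3.124, -0.329, -0.003]
force: [5.7, 1.7, -2.8]
opening: 0.01
gripper_force: 21.4
```

```bash
python3 st.py
```

```text
22.35 q6 1.259 psi 12.01 F [ 5.7  1.7 -2.8] T [ 0.416 -0.958  0.415] open 10.0 [689.7 -19.1 453.6]
```

Emit:
drive_tool(
  moves=[0,0,0,0,0,0,8,0,0,0,0,0,0,4,0,0,0,0,0,0,0],
)

```text
t: 22.65
tool_pos: [0.6892, -0.0193, 0.4536]
orientation: [3.141, 0.005, -0.0]
force: [0.7, 0.9, -0.6]
opening: 0.0125
gripper_force: 25.6
```

```bash
python3 st.py
```

```text
22.65 q6 1.465 psi 0.17 F [ 0.7  0.9 -0.6] T [ 0.244 -0.087  0.573] open 12.5 [689.2 -19.3 453.6]
```

Emit:
drive_tool(
  moves=[0,0,0,0,0,0,8,0,0,0,0,0,0,4,0,0,0,0,0,0,0],
)

```text
t: 22.95
tool_pos: [0.6893, -0.0193, 0.4536]
orientation: [3.125, -0.323, 0.0]
force: [0.9, 1.7, -1.8]
opening: 0.0166
gripper_force: 31.4
```

```bash
python3 st.py
```

```text
22.95 q6 1.674 psi -11.79 F [ 0.9  1.7 -1.8] T [ 0.188 -0.155  0.845] open 16.6 [689.3 -19.3 453.6]
```

Emit:
drive_tool(
  moves=[0,0,0,0,0,0,-8,0,0,0,0,0,0,-8,0,0,0,0,0,0,-8,0,0,0,0,0,0,0],
)

```text
t: 23.35
tool_pos: [0.6891, -0.0194, 0.4536]
orientation: [-3.123, -0.339, 0.001]
force: [-0.8, -0.4, 0.4]
opening: 0.0097
gripper_force: 19.3
```

```bash
python3 st.py
```

```text
23.35 q6 1.252 psi 12.37 F [-0.8 -0.4  0.4] T [0.198 0.144 0.179] open 9.7 [689.1 -19.4 453.6]
```

Emit:
drive_tool(
  moves=[0,0,0,0,0,0,-8,0,0,0,0,0,0,-8,0,0,0,0,0,0,-8,0,0,0,0,0,0,-8,0,0,0,0,0,0,-8,0,0,0,0,0,0,-8,0,0,0,0,0,0,0],
)

```text
t: 24.05
tool_pos: [0.6894, -0.0197, 0.4536]
orientation: [2.72, 1.571, 0.0]
force: [2.1, -0.4, -2.7]
opening: 0.0091
gripper_force: 19.9
```

```bash
python3 st.py
```

```text
24.05 q6 0.42 psi 60.02 F [ 2.1 -0.4 -2.7] T [-0.088 -0.433  0.051] open 9.1 [689.4 -19.7 453.6]
```

Emit:
drive_tool(
  moves=[0,0,0,0,0,0,-8,0,0,0,0,0,0,-8,0,0,0,0,0,0,-8,0,0,0,0,0,0,-8,0,0,0,0,0,0,-8,0,0,0,0,0,0,-2,0,0,0,0,0,0,0],
)

```text
t: 24.75
tool_pos: [0.6896, -0.0197, 0.4536]
orientation: [1.983, 2.435, 0.001]
force: [5.5, -0.9, -2.9]
opening: 0.009
gripper_force: 19.9
```

```bash
python3 st.py
```

```text
24.75 q6 -0.307 psi 101.7 F [ 5.5 -0.9 -2.9] T [-0.147 -1.05   0.05 ] open 9.0 [689.6 -19.7 453.6]
```

Emit:
drive_tool(
  moves=[0,0,0,0,0,0,-3,0,0,0,0,0,0,0,35,0,0,0,0,0,0,35,0,0,0,0,0,0,35,0,0,0,0,0,0,35,0,0,-10,0,0,0,35,0,0,-30,0,0,0,35,0,0,-50,0,0,0],
)

```text
t: 25.55
tool_pos: [0.689, -0.0193, 0.5409]
orientation: [-1.91, -2.486, 0.006]
force: [0.3, -0.0, 0.3]
opening: 0.0346
gripper_force: 0.0
```

```bash
python3 st.py; python3 - <<'E'
from fit import *
for n in('side','top'):
    c=cam(n); P=cloud(c).reshape(-1,3); P=P[~np.isnan(P[:,0])]
    L=tf([.6655,-.0217,.039],P)*1000
    W=L[(abs(L[:,1])<24)&(L[:,0]>-5)&(L[:,0]<48)&(L[:,2]>268)&(L[:,2]<295)]
    if len(W)>9: print('wing',n,len(W),handle(W/1000),W.mean(0))
    for a,b in((.43,.097),(.4515,-.311)):
        Q=P[(abs(P[:,0]-a)<.07)&(abs(P[:,1]-b)<.07)&(P[:,2]>.108)&(P[:,2]<.125)]
        if len(Q)>20: print(n,'pail',handle(Q),len(Q))
E
```

```text
25.55 q6 -0.363 psi 104.92 F [ 0.3 -0.   0.3] T [-0.025 -0.172 -0.024] open 34.6 [689.  -19.3 540.9]
wing side 50 (array([0.02127544, 0.00216933]), np.float64(-79.63632373105277), np.float64(0.03186080546642126), np.float64(0.2795247069339596)) [ 20.99789145   3.68699527 278.69409325]
side pail (array([0.4264183 , 0.10049374]), np.float64(68.54465837360085), np.float64(0.07322934524489592), np.float64(0.11542735590283784)) 97
side pail (array([ 0.45154588, -0.2981612 ]), np.float64(79.84640936513674), np.float64(0.05324306549378975), np.float64(0.11457982843864378)) 39
wing top 10 (array([0.0232263 , 0.00718759]), np.float64(-66.43143174822852), np.float64(0.016124522194235984), np.float64(0.2826959379701185)) [ 22.42623334   9.02161301 281.64277318]
top pail (array([0.43718425, 0.11636839]), np.float64(68.88029884822532), np.float64(0.03153876911063437), np.float64(0.11580475881594365)) 28
top pail (array([ 0.45137981, -0.31153726]), np.float64(78.63452621582866), np.float64(0.07401168091876618), np.float64(0.11616740186747274)) 69
```

```bash
python3 plan.py '[[540,-120,500,95],[454,-293,340,78.7]]' 60 40 8
```

```text
now [688.7 -19.3 554.2] psi 104.92 q6 -0.36 t 25.65 tilt [ 0.0133 -0.0013 -0.9999]
[60.0,-12,-34,11,0,0,2.0,60.0,-13,-33,11,0,0,2.0,60.0,-14,-33,11,0,0,2.0,60.0,-15,-33,10,0,0,1.9,60.0,-17,-32,11,0,0,2.0,60.0,-23,-14,23,0,0,2.3,60.0,-25,-14,23,0,0,2.4,60.0,-24,-12,23,0,0,2.3]
[60.0,-25,-12,23,0,0,2.3,60.0,-26,-10,22,0,0,2.4,60.0,-26,-9,23,0,0,2.3,60.0,-26,-9,23,0,0,2.3]
```

Emit:
drive_tool(
  moves=[60,-12,-34,0,0,0,2.0,60,-13,-33,11,0,0,2.0,60,-14,-33,11,0,0,2.0,60,-15,-33,11,0,0,1.9,60,-17,-32,11,0,0,2.0,60,-23,-14,23,0,0,2.3,60,-25,-14,23,0,0,2.4,60,-24,-12,23,0,0,2.3],
)

```text
t: 26.45
tool_pos: [0.5033, -0.1954, 0.4315]
orientation: [2.26, 2.179, 0.001]
force: [-0.5, -1.2, 0.1]
opening: 0.0599
gripper_force: 0.0
```

Emit:
drive_tool(
  moves=[60,-25,-12,23,0,0,2.3,60,-26,-10,22,0,0,2.4,60,-26,-9,23,0,0,2.3,60,-26,-9,23,0,0,2.3,60,0,0,0,0,0,0,60,0,0,0,0,0,0],
)

```text
t: 27.05
tool_pos: [0.4543, -0.2936, 0.3402]
orientation: [-2.429, -1.991, -0.0]
force: [0.1, -0.2, 0.4]
opening: 0.0599
gripper_force: 0.0
```

```bash
python3 plan.py '[[454,-293,282,78.7]]' 60 20 8; python3 - <<'E'
from fit import *
for n in('side','top'):
    c=cam(n); P=cloud(c).reshape(-1,3); P=P[~np.isnan(P[:,0])]
    for a,b in((.43,.097),(.4515,-.311)):
        Q=P[(abs(P[:,0]-a)<.08)&(abs(P[:,1]-b)<.08)&(P[:,2]>.108)&(P[:,2]<.125)]
        if len(Q)>20: print(n,'pail',handle(Q),len(Q))
    L=tf([.6655,-.0217,.039],P)*1000
    W=L[(abs(L[:,1])<24)&(L[:,0]>-5)&(L[:,0]<48)&(L[:,2]>268)&(L[:,2]<295)]
    if len(W)>9: print('wing',n,len(W),handle(W/1000),W.mean(0))
E
```

```text
now [ 454.3 -293.6  340.2] psi 78.68 q6 -0.47 t 27.05 tilt [ 0.e+00  4.e-04 -1.e+00]
[60.0,0,0,19,0,0,-0.0,60.0,0,0,20,0,0,-0.0,60.0,1,0,19,0,0,-0.0]
side pail (array([0.42604933, 0.09970998]), np.float64(68.31005761193721), np.float64(0.07600770124230666), np.float64(0.11557258328119165)) 97
side pail (array([ 0.44830232, -0.30732223]), np.float64(76.49733603004303), np.float64(0.07275212146495845), np.float64(0.11545789014087636)) 49
wing side 48 (array([0.02112725, 0.00219788]), np.float64(-77.79115326477987), np.float64(0.03612996821936532), np.float64(0.28057587253910377)) [ 20.65590899   4.37629669 279.18542503]
top pail (array([0.42965645, 0.09686711]), np.float64(69.04561060874768), np.float64(0.07365380031510123), np.float64(0.11548925585822496)) 67
wing top 47 (array([ 0.02402953, -0.00070673]), np.float64(-76.10679422194387), np.float64(0.03344140281032518), np.float64(0.2827870528968552)) [ 23.98417057  -0.52332688 281.06641109]
```

Emit:
drive_tool(
  moves=[60,0,0,19,0,0,0,60,0,0,20,0,0,0,60,0,0,19,0,0,0,60,0,0,0,0,0,0,0,0,0,0,0,0,0,0,0,0,0,0,0,0,0,0,0,0,0,0,0,0,0,0,0,0,0,0],
  grip_force=30,
)

```text
t: 27.95
tool_pos: [0.4548, -0.2935, 0.2829]
orientation: [2.427, 1.992, 0.001]
force: [-0.5, -0.3, 0.1]
opening: 0.0326
gripper_force: 0.0
```

Emit:
drive_tool(
  moves=[0,0,0,0,0,0,0,0,0,0,0,0,0,0,0,0,0,0,0,0,0],
)

```text
t: 28.25
tool_pos: [0.4544, -0.2934, 0.2818]
orientation: [-2.428, -1.993, 0.0]
force: [-0.2, 0.1, -0.1]
opening: 0.0089
gripper_force: 22.2
```

```bash
python3 plan.py '[[450,-293,380,78.7],[470,-122,405,92.2],[483,-121,402,92.2]]' 0 30 4
```

```text
now [ 454.4 -293.4  281.8] psi 78.76 q6 -0.47 t 28.25 tilt [-1.e-04  0.e+00 -1.e+00]
[0.0,0,-1,-25,0,0,0.0,0.0,0,-1,-24,0,0,0.0,0.0,0,-1,-25,0,0,0.0,0.0,-1,-1,-24,0,0,0.1,0.0,29,-2,-4,0,0,-2.3,0.0,28,-2,-4,0,0,-2.2,0.0,29,0,-5,0,0,-2.3,0.0,29,1,-4,0,0,-2.2]
[0.0,29,2,-4,0,0,-2.3,0.0,28,4,-4,0,0,-2.2,0.0,1,13,3,0,0,-0.0]
```

Emit:
drive_tool(
  moves=[0,0,-1,-25,0,0,0,0,0,-1,-24,0,0,0,0,0,-1,-25,0,0,0,0,-1,-1,-24,0,0,0,0,29,-2,-4,0,0,-2.3,0,28,-2,-4,0,0,-2.2,0,29,0,-5,0,0,-2.3,0,29,1,-4,0,0,-2.2],
)

```text
t: 29.05
tool_pos: [0.4628, -0.1781, 0.3965]
orientation: [-2.263, -2.178, 0.0]
force: [0.1, -0.1, -1.6]
opening: 0.009
gripper_force: 30.0
```

Emit:
drive_tool(
  moves=[0,29,2,-4,0,0,-2.3,0,28,4,-4,0,0,-2.2,0,1,13,3,0,0,0,0,0,0,0,0,0,0,0,0,0,0,0,0,0],
)

```text
t: 29.55
tool_pos: [0.4828, -0.1207, 0.4012]
orientation: [-2.176, -2.264, 0.001]
force: [-0.4, 0.1, -2.9]
opening: 0.0086
gripper_force: 30.0
```

```bash
python3 st.py; python3 - <<'E'
from fit import *
np.set_printoptions(precision=1,suppress=True)
for n in('side','top'):
    c=cam(n,n+'6.png'); P=cloud(c).reshape(-1,3); P=P[~np.isnan(P[:,0])]
    L=tf([.665,-.022,.039],P)*1000
    for nm,b in dict(tip0=(-160,-130,-125,-95,206,225),hook0=(-130,-75,-125,-95,190,215),handle=(-205,-165,-160,-105,225,240),rim=(-230,-140,-160,-60,165,190)).items():
        W=L[(L[:,0]>b[0])&(L[:,0]<b[1])&(L[:,1]>b[2])&(L[:,1]<b[3])&(L[:,2]>b[4])&(L[:,2]<b[5])]
        if len(W): print(n,nm,len(W),W.mean(0),np.percentile(W,[3,97],axis=0).tolist())
t=load('side')['color'][:,:,::-1]
cv2.imwrite('pics/s6.png',cv2.resize(t[100:220,240:400],(800,600),interpolation=cv2.INTER_CUBIC))
E
```

```text
29.55 q6 -0.388 psi 92.28 F [-0.4  0.1 -2.9] T [-0.008 -0.1   -0.01 ] open 8.6 [ 482.8 -120.7  401.2]
side tip0 5 [-146.2 -108.4  210.2] [[-147.91811775039446, -109.86988918896267, 206.7828549666517], [-143.55666228533934, -105.48244228137867, 212.73183863346694]]
side hook0 33 [-102.9 -108.6  198.2] [[-129.540611478496, -112.65706321647016, 194.47060580560506], [-75.67982684762566, -104.90319665132772, 200.84352489027492]]
side handle 15 [-188.9 -138.1  233.5] [[-191.84593190607987, -145.0350956942364, 226.7752062454726], [-184.0448532667326, -127.62010388314472, 237.69631388737207]]
side rim 265 [-191.5 -105.9  176.5] [[-219.39099291948503, -141.8294687423151, 166.27296040896567], [-157.52144516994716, -71.92058949150034, 185.15187315529374]]
top rim 27 [-213.4 -107.6  179.3] [[-218.82811344272858, -123.92862810789798, 170.48235823262505], [-203.6175658022586, -85.5187762944084, 186.04180736891755]]
```

View pics/s6.png

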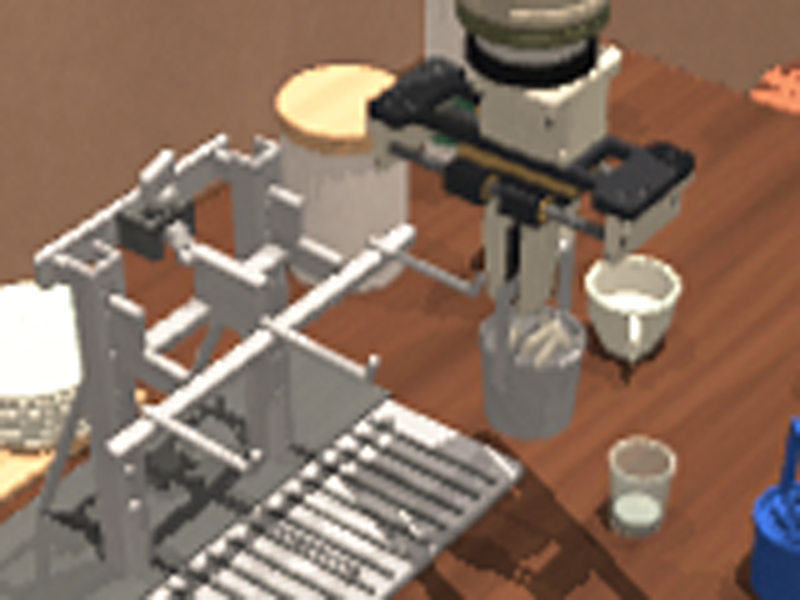

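Emit:
drive_tool(
  moves=[0,0,13,0,0,0,0,0,0,13,0,0,0,0,0,0,13,0,0,0,0,0,0,13,0,0,0,0,0,0,13,0,0,0,0,0,0,13,0,0,0,0,0,0,0,0,0,0,0],
)

```text
t: 30.35
tool_pos: [0.5615, -0.1182, 0.4014]
orientation: [-2.178, -2.264, 0.0]
force: [-0.0, 0.2, -1.9]
opening: 0.0086
gripper_force: 30.0
```

Emit:
drive_tool(
  moves=[0,0,0,6,0,0,0,0,0,0,6,0,0,0,0,0,0,4,0,0,0,0,0,0,3,0,0,0,0,0,0,0,0,0,0],
)

```text
t: 30.85
tool_pos: [0.5606, -0.1175, 0.382]
orientation: [-2.177, -2.264, 0.001]
force: [-0.1, -0.5, -2.7]
opening: 0.0085
gripper_force: 30.0
```

Emit:
drive_tool(
  moves=[0,0,0,2,0,0,0,0,0,0,2,0,0,0,0,0,0,0,0,0,0],
)

```text
t: 31.15
tool_pos: [0.561, -0.1175, 0.3785]
orientation: [-2.177, -2.265, 0.0]
force: [0.1, 0.3, -2.9]
opening: 0.0084
gripper_force: 30.0
```

Emit:
drive_tool(
  moves=[0,0,0,1,0,0,0,0,0,0,1,0,0,0,0,0,0,0,0,0,0],
)

```text
t: 31.45
tool_pos: [0.561, -0.1176, 0.3765]
orientation: [-2.177, -2.265, 0.0]
force: [-1.0, 0.4, -0.9]
opening: 0.0086
gripper_force: 30.0
```

Emit:
drive_tool(
  moves=[0,0,0,1,0,0,0,0,0,0,0,0,0,0,14,0,0,0,0,0,0,20,0,0,0,0,0,0,30,0,0,0,0,0,0,36,0,0,0,0,0,0,36,0,0,0,0,0,0],
)

```text
t: 32.15
tool_pos: [0.561, -0.1176, 0.3759]
orientation: [2.177, 2.265, 0.0]
force: [0.2, 0.2, -0.2]
opening: 0.0351
gripper_force: 0.0
```

Emit:
drive_tool(
  moves=[36,0,0,-5,0,0,0,36,0,0,-10,0,0,0,36,0,0,-30,0,0,0,36,0,0,-40,0,0,0,36,0,0,0,0,0,0],
)

```text
t: 32.65
tool_pos: [0.5618, -0.1178, 0.4688]
orientation: [2.17, 2.258, 0.008]
force: [0.3, -0.7, 0.5]
opening: 0.036
gripper_force: 0.0
```

```bash
python3 st.py; python3 - <<'E'
from fit import *
np.set_printoptions(precision=1,suppress=True)
for n in('side','top'):
    c=cam(n,n+'7.png'); P=cloud(c).reshape(-1,3); P=P[~np.isnan(P[:,0])]
    L=tf([.665,-.022,.039],P)*1000
    for nm,b in dict(handle=(-130,-85,-155,-65,202,225),rim=(-150,-60,-160,-60,140,165)).items():
        W=L[(L[:,0]>b[0])&(L[:,0]<b[1])&(L[:,1]>b[2])&(L[:,1]<b[3])&(L[:,2]>b[4])&(L[:,2]<b[5])]
        if len(W): print(n,nm,len(W),W.mean(0),np.percentile(W,[3,97],axis=0).tolist())
    Q=P[(abs(P[:,0]-.43)<.08)&(abs(P[:,1]-.097)<.08)&(P[:,2]>.108)&(P[:,2]<.125)]
    if len(Q)>20: print(n,'pail',handle(Q),len(Q))
t=load('side')['color'][:,:,::-1]
cv2.imwrite('pics/s7.png',cv2.resize(t[100:220,240:400],(800,600),interpolation=cv2.INTER_CUBIC))
E
```

```text
32.65 q6 -0.336 psi 92.26 F [ 0.3 -0.7  0.5] T [-0.048 -0.111 -0.041] open 36.0 [ 561.8 -117.8  468.8]
side handle 54 [-109.7 -106.8  206.1] [[-114.14567367827944, -142.5940023125947, 202.41187460538993], [-104.2939991715434, -74.1340876400169, 209.47792547268637]]
side rim 242 [-109.4 -109.6  148.8] [[-138.91896638770072, -141.58938127504058, 141.00161386167088], [-77.94993379229669, -72.66137223106028, 157.61026542813124]]
side pail (array([0.4, 0.1]), np.float64(68.5522592829499), np.float64(0.07516311801684492), np.float64(0.11582895183434938)) 94
top rim 32 [-114.7 -114.5  148.5] [[-121.56581581755849, -141.48665739231518, 140.88674596523563], [-109.93238182734642, -78.3505400403874, 159.51397343081376]]
top pail (array([0.4, 0.1]), np.float64(69.22887334443469), np.float64(0.0743339066136505), np.float64(0.11635500895287208)) 61
```

View pics/s7.png

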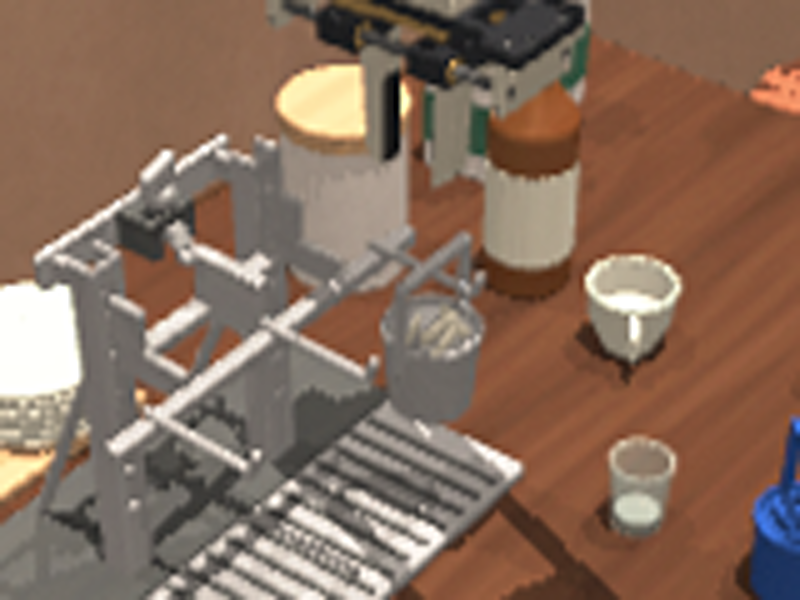

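```bash
python3 plan.py '[[480,0,450,80],[434,115,330,68.8],[434,115,282,68.8]]' 60 35 8
```

```text
now [ 561.3 -117.7  463.2] psi 92.26 q6 -0.34 t 32.75 tilt [ 0.0039 -0.0012 -1.    ]
[60.0,24,-15,3,0,0,2.5,60.0,24,-17,2,0,0,2.4,60.0,22,-17,3,0,0,2.5,60.0,22,-18,3,0,0,2.4,60.0,22,-20,2,0,0,2.5,60.0,21,-13,24,0,0,2.2,60.0,20,-14,24,0,0,2.3,60.0,20,-14,24,0,0,2.2]
[60.0,20,-16,24,0,0,2.2,60.0,18,-16,24,0,0,2.3,60.0,0,0,24,0,0,-0.0,60.0,0,0,24,0,0,-0.0]
```

Emit:
drive_tool(
  moves=[60,24,-15,3,0,0,2.5,60,24,-17,2,0,0,2.4,60,22,-17,3,0,0,2.5,60,22,-18,3,0,0,2.4,60,22,-20,2,0,0,2.5,60,21,-13,24,0,0,2.2,60,20,-14,24,0,0,2.3,60,20,-14,24,0,0,2.2],
)

```text
t: 33.55
tool_pos: [0.4511, 0.0698, 0.3738]
orientation: [-2.522, -1.872, 0.002]
force: [1.0, 0.2, -0.4]
opening: 0.0599
gripper_force: 0.0
```

Emit:
drive_tool(
  moves=[60,20,-16,24,0,0,2.2,60,18,-16,24,0,0,2.3,60,0,0,0,0,0,0],
)

```text
t: 33.85
tool_pos: [0.4305, 0.1164, 0.3228]
orientation: [-2.588, -1.774, 0.012]
force: [-0.7, -2.1, -0.5]
opening: 0.0604
gripper_force: 0.0
```

```bash
python3 plan.py '[[434,115,282,68.8]]' 60 20 8; python3 - <<'E'
from fit import *
c=cam('side'); P=cloud(c).reshape(-1,3)
Q=P[(abs(P[:,0]-.43)<.09)&(abs(P[:,1]-.097)<.08)&(P[:,2]>.108)&(P[:,2]<.125)]
print(handle(Q),len(Q))
E
```

```text
now [430.5 116.4 322.8] psi 68.85 q6 0.52 t 33.85 tilt [-8.7e-03 -5.0e-04 -1.0e+00]
[60.0,0,1,14,0,0,0.0,60.0,0,2,13,0,0,0.0,60.0,0,1,14,0,0,0.1]
(array([0.42586575, 0.10003788]), np.float64(67.79966455277463), np.float64(0.07533055608034822), np.float64(0.11550284784154521)) 58
```

Emit:
drive_tool(
  moves=[60,0,1,14,0,0,0,60,0,1,14,0,0,0,60,0,0,0,0,0,0,60,0,0,0,0,0,0],
)

```text
t: 34.3
tool_pos: [0.4347, 0.1141, 0.299]
orientation: [-2.59, -1.773, 0.003]
force: [-11.6, 6.8, 4.2]
opening: 0.0601
gripper_force: 0.0
```

```bash
python3 plan.py '[[434,115,282,68.8]]' 60 20 8
```

```text
now [434.7 114.1 299. ] psi 68.77 q6 0.51 t 34.3 tilt [-0.0032  0.0015 -1.    ]
[60.0,1,-1,17,0,0,-0.0]
```

Emit:
drive_tool(
  moves=[60,0,0,0,0,0,0],
)

```text
t: 34.4
tool_pos: [0.4347, 0.1141, 0.2991]
orientation: [-2.59, -1.773, 0.003]
force: [-10.9, 7.5, 3.9]
opening: 0.06
gripper_force: 0.0
```

```bash
python3 st.py; python3 - <<'E'
from fit import *
t=cam('side')['color'][:,:,::-1]
cv2.imwrite('pics/s8.png',cv2.resize(t[130:290,240:400],(600,600),interpolation=cv2.INTER_CUBIC))
E
```

```text
34.4 q6 0.512 psi 68.77 F [-10.9   7.5   3.9] T [0.523 0.674 0.171] open 60.0 [434.7 114.1 299.1]
```

View pics/s8.png

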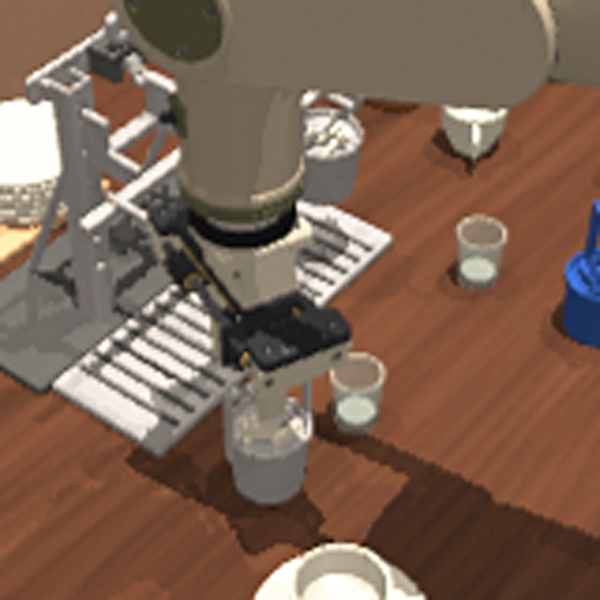

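Emit:
drive_tool(
  moves=[60,0,-3,-5,0,0,0,60,0,-5,-10,0,0,0,60,0,0,-25,0,0,0,60,0,0,-20,0,0,0,60,0,0,0,0,0,0,60,0,0,0,0,0,0],
)

```text
t: 35.05
tool_pos: [0.4281, 0.1168, 0.3603]
orientation: [2.592, 1.773, 0.003]
force: [0.6, 0.1, -0.2]
opening: 0.0602
gripper_force: 0.0
```

```bash
python3 st.py; python3 - <<'E'
from fit import *
np.set_printoptions(precision=4,suppress=True)
c=cam('side'); P=cloud(c).reshape(-1,3); P=P[~np.isnan(P[:,0])]
Q=P[(abs(P[:,0]-.43)<.09)&(abs(P[:,1]-.097)<.08)&(P[:,2]>.108)&(P[:,2]<.125)]
print(handle(Q),len(Q))
Q=P[(P[:,0]>.47)&(P[:,0]<.66)&(P[:,1]>-.19)&(P[:,1]<.15)&(P[:,2]>.17)&(P[:,2]<.25)]
p=np.array([.6645,-.022,.039,.184])
for it in range(3):
    Z=Q[np.abs(sdf(tf(p,Q,p[3]),BAR2))<(.012,.008,.006)[it]]
    r=least_squares(lambda q:sdf(tf(q,Z,q[3]),BAR2),p,loss='soft_l1',f_scale=.002,x_scale=[.01,.01,.05,.01]); p=r.x
print('bar',p,np.median(abs(r.fun)),len(Z))
E
python3 plan.py '[[421,82,340,55],[421,82,282,55]]' 60 20 8
```

```text
35.05 q6 0.522 psi 68.73 F [ 0.6  0.1 -0.2] T [-0.021 -0.028  0.056] open 60.2 [428.1 116.8 360.3]
(array([0.4262, 0.1002]), np.float64(68.60300688498991), np.float64(0.0746075655239893), np.float64(0.11544186998298177)) 97
bar [ 0.6627 -0.0227  0.0356  0.184 ] 0.001094338633253887 535
now [427.7 116.8 359.4] psi 68.74 q6 0.52 t 35.1 tilt [ 2.e-04 -1.e-04 -1.e+00]
[60.0,-12,2,6,0,0,4.6,60.0,-11,3,7,0,0,4.6,60.0,-11,4,6,0,0,4.5,60.0,0,0,19,0,0,0.0,60.0,0,0,20,0,0,0.0,60.0,0,0,19,0,0,0.0]
```

Emit:
drive_tool(
  moves=[60,-12,2,6,0,0,4.6,60,-11,3,7,0,0,4.6,60,-11,4,6,0,0,4.5,60,0,0,0,0,0,0,60,0,0,19,0,0,0,60,0,0,20,0,0,0,60,0,0,19,0,0,0,60,0,0,0,0,0,0],
)

```text
t: 35.9
tool_pos: [0.4196, 0.0827, 0.2797]
orientation: [-2.782, -1.454, 0.008]
force: [-0.3, -0.1, 0.1]
opening: 0.0598
gripper_force: 0.0
```

```bash
python3 st.py
```

```text
35.9 q6 0.682 psi 55.19 F [-0.3 -0.1  0.1] T [-0.056 -0.066 -0.045] open 59.8 [419.6  82.7 279.7]
```

Emit:
drive_tool(
  moves=[0,0,0,0,0,0,0,0,0,0,0,0,0,0,0,0,0,0,0,0,0,0,0,0,0,0,0,0,0,0,0,0,0,0,0,0,0,0,0,0,0,0,0,0,0,0,0,0,0,0,0,0,0,0,0,0],
)

```text
t: 36.7
tool_pos: [0.4211, 0.0824, 0.2828]
orientation: [2.786, 1.452, 0.0]
force: [-0.2, -0.6, 0.3]
opening: 0.0083
gripper_force: 30.0
```

```bash
python3 plan.py '[[418,82,400,60],[462,65,405,92.2]]' 0 30 6
```

```text
now [421.1  82.4 282.8] psi 55.07 q6 0.68 t 36.7 tilt [ 2.e-04 -1.e-04 -1.e+00]
[0.0,-1,-1,-29,0,0,-1.2,0.0,0,0,-30,0,0,-1.3,0.0,-1,-1,-29,0,0,-1.2,0.0,0,0,-29,0,0,-1.2,0.0,1,8,-1,0,0,-5.4,0.0,1,8,-1,0,0,-5.3,0.0,0,7,-1,0,0,-5.4,0.0,-1,8,0,0,0,-5.4]
[0.0,-2,8,-1,0,0,-5.4,0.0,-3,7,-1,0,0,-5.3]
```

Emit:
drive_tool(
  moves=[0,-1,-1,-29,0,0,-1.2,0,0,0,-30,0,0,-1.3,0,-1,-1,-29,0,0,-1.2,0,0,0,-29,0,0,-1.2,0,1,8,-1,0,0,-5.4,0,1,8,-1,0,0,-5.3,0,0,7,-1,0,0,-5.4,0,-1,8,0,0,0,-5.4],
)

```text
t: 37.5
tool_pos: [0.4477, 0.071, 0.4026]
orientation: [-2.376, -2.055, 0.0]
force: [0.9, 0.1, -1.1]
opening: 0.0085
gripper_force: 30.0
```

Emit:
drive_tool(
  moves=[0,-2,8,-1,0,0,-5.4,0,-3,7,0,0,0,-5.3,0,-3,0,0,0,0,0,0,0,0,0,0,0,0,0,0,0,0,0,0,0],
)

```text
t: 38.0
tool_pos: [0.4618, 0.0616, 0.4035]
orientation: [-2.181, -2.26, 0.0]
force: [-0.7, 0.2, -1.4]
opening: 0.0088
gripper_force: 30.0
```

```bash
python3 st.py; python3 - <<'E'
from fit import *
np.set_printoptions(precision=1,suppress=True)
for n in('side','top'):
    c=cam(n,n+'9.png'); P=cloud(c).reshape(-1,3); P=P[~np.isnan(P[:,0])]
    L=tf([.665,-.022,.039],P)*1000
    for nm,b in dict(tip2=(-160,-130,95,125,206,225),hook2=(-130,-75,95,125,190,215),handle=(-225,-165,105,160,225,245),rim=(-250,-140,60,160,165,190)).items():
        W=L[(L[:,0]>b[0])&(L[:,0]<b[1])&(L[:,1]>b[2])&(L[:,1]<b[3])&(L[:,2]>b[4])&(L[:,2]<b[5])]
        if len(W): print(n,nm,len(W),W.mean(0),np.percentile(W,[3,97],axis=0).tolist())
t=load('side')['color'][:,:,::-1]
cv2.imwrite('pics/s9.png',cv2.resize(t[120:260,210:370],(686,600),interpolation=cv2.INTER_CUBIC))
E
```

```text
38.0 q6 -0.013 psi 92.03 F [-0.7  0.2 -1.4] T [-0.08  -0.112  0.01 ] open 8.8 [461.8  61.6 403.5]
side tip2 5 [-145.3  111.7  209.2] [[-146.33233792947107, 109.55875349615265, 206.42883221201794], [-144.14432188714568, 113.93887295378246, 211.70043412755444]]
side hook2 38 [-103.   111.   197.8] [[-128.81773666727423, 106.66849287262662, 194.40570990837114], [-79.795754778311, 114.76981423980487, 201.97300796304688]]
side handle 60 [-201.8  130.3  234.9] [[-206.26476978671144, 107.12184021000756, 227.37534127951014], [-194.97749663705363, 148.3210812609518, 238.66053313418016]]
side rim 367 [-203.9  110.9  177.7] [[-232.29985058584086, 77.69752032846137, 166.85913088351893], [-172.72081933726943, 146.0120776159044, 185.74324002631323]]
top handle 17 [-198.4  139.1  235.5] [[-202.19816938251728, 132.56613810366912, 228.7523327741458], [-193.53177589305406, 145.08034133307737, 241.8382629243948]]
top rim 37 [-214.6  124.3  179.7] [[-231.98344768964245, 95.72678037442087, 172.5070545040205], [-194.60720988398202, 141.3284994434597, 186.41542717916317]]
```

View pics/s9.png

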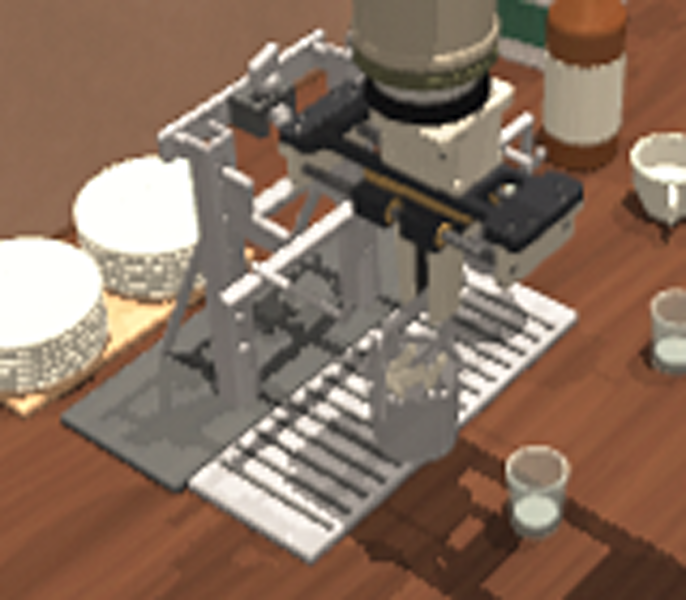

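Emit:
drive_tool(
  moves=[0,0,13,0,0,0,0,0,0,13,0,0,0,0,0,0,13,0,0,0,0,0,0,13,0,0,0,0,0,0,13,0,0,0,0,0,0,13,0,0,0,0,0,0,13,0,0,0,0,0,0,0,0,0,0,0],
)

```text
t: 38.9
tool_pos: [0.5537, 0.0652, 0.4036]
orientation: [2.18, 2.262, 0.0]
force: [-0.7, -0.2, -1.1]
opening: 0.0087
gripper_force: 30.0
```

Emit:
drive_tool(
  moves=[0,0,0,6,0,0,0,0,0,0,6,0,0,0,0,0,0,6,0,0,0,0,0,0,4,0,0,0,0,0,0,0,0,0,0],
)

```text
t: 39.4
tool_pos: [0.5525, 0.065, 0.3807]
orientation: [-2.178, -2.262, 0.002]
force: [-0.3, -0.6, -1.2]
opening: 0.0083
gripper_force: 30.0
```

Emit:
drive_tool(
  moves=[0,0,0,2,0,0,0,0,0,0,1,0,0,0,0,0,0,0,0,0,0],
)

```text
t: 39.7
tool_pos: [0.553, 0.065, 0.3788]
orientation: [2.179, 2.263, 0.0]
force: [0.5, -0.2, -1.7]
opening: 0.009
gripper_force: 30.0
```

Emit:
drive_tool(
  moves=[0,0,0,1,0,0,0,0,0,0,1,0,0,0,0,0,0,0,0,0,0],
)

```text
t: 40.0
tool_pos: [0.553, 0.065, 0.3766]
orientation: [-2.179, -2.263, 0.0]
force: [0.1, 0.1, -1.7]
opening: 0.0086
gripper_force: 30.0
```

Emit:
drive_tool(
  moves=[0,0,0,1,0,0,0,0,0,0,0,0,0,0,0,0,0,0,0,0,0],
)

```text
t: 40.3
tool_pos: [0.553, 0.065, 0.3757]
orientation: [-2.179, -2.263, 0.0]
force: [-0.2, -0.4, -1.7]
opening: 0.0084
gripper_force: 30.0
```

Emit:
drive_tool(
  moves=[0,0,0,1,0,0,0,0,0,0,1,0,0,0,0,0,0,0,0,0,0],
)

```text
t: 40.6
tool_pos: [0.5529, 0.065, 0.3735]
orientation: [-2.179, -2.263, 0.0]
force: [-0.2, 0.3, -1.4]
opening: 0.0087
gripper_force: 30.0
```

Emit:
drive_tool(
  moves=[0,0,0,1,0,0,0,0,0,0,1,0,0,0,0,0,0,0,0,0,0],
)

```text
t: 40.9
tool_pos: [0.5531, 0.065, 0.3721]
orientation: [2.179, 2.263, 0.001]
force: [-2.0, 0.5, 1.9]
opening: 0.0085
gripper_force: 30.0
```

```bash
cat > chk.py <<'E'
from fit import *
np.set_printoptions(precision=1,suppress=True)
for n in('side','top'):
    c=cam(n,n+'10.png'); P=cloud(c).reshape(-1,3); P=P[~np.isnan(P[:,0])]
    L=tf([.665,-.022,.039],P)*1000
    for nm,b in dict(handleB=(-130,-85,-155,-65,202,225),rimB=(-150,-60,-160,-60,140,165),hook2=(-134,-75,102,120,190,204),handle2=(-135,-85,75,155,204,225),rim2=(-150,-60,60,160,140,165)).items():
        W=L[(L[:,0]>b[0])&(L[:,0]<b[1])&(L[:,1]>b[2])&(L[:,1]<b[3])&(L[:,2]>b[4])&(L[:,2]<b[5])]
        if len(W): print(n,nm,len(W),W.mean(0),np.percentile(W,[3,97],axis=0).tolist())
E
python3 st.py; python3 chk.py
```

```text
40.9 q6 -0.013 psi 92.17 F [-2.   0.5  1.9] T [-0.082  0.037  0.04 ] open 8.5 [553.1  65.  372.1]
side handleB 52 [-109.1 -107.2  205.6] [[-113.37676972826881, -141.2246929288128, 202.08074113595097], [-103.54805813311434, -74.52066329697432, 209.48509539144962]]
side rimB 227 [-110.  -110.2  148.2] [[-138.21557660993173, -142.6115690865693, 140.4759159285781], [-79.88894977591386, -72.7999027236953, 155.90055488254674]]
side hook2 40 [-107.9  111.4  198.2] [[-133.519295439653, 103.74334436726211, 192.3615790951291], [-77.4960539222297, 115.31050681133479, 202.86003345050938]]
side handle2 111 [-113.1  105.   211.7] [[-129.2085261960572, 84.31291820846724, 204.53263217159943], [-91.9708414436999, 142.0344639977809, 224.47546847006333]]
side rim2 295 [-111.3  110.1  147.8] [[-140.68278615345747, 80.17665256125596, 140.70900968018157], [-80.16544062870388, 146.8807538051276, 156.4833602354619]]
top handleB 64 [-106.3 -111.1  206.7] [[-111.21608663823201, -144.46084601708554, 202.67976564242295], [-101.12461174523885, -77.04773058867566, 213.0605570660802]]
top rimB 226 [-106.3 -112.1  147.9] [[-135.51737670564688, -142.96066386950832, 140.73287721773298], [-75.09240506447502, -82.69996500078831, 157.0752605235727]]
top handle2 9 [-107.5  138.2  208.6] [[-110.68057091020383, 132.6942664288256, 205.99341145108275], [-103.84383633761308, 144.5646588141387, 212.7397457313829]]
top rim2 65 [-122.3  116.8  148. ] [[-137.77897074484986, 84.69656742406468, 141.51855210931043], [-99.73220632887987, 139.18210528528112, 155.30940151461166]]
```

Contact now (1.9 N). Rest heights match the first pail; release and lift.

Emit:
drive_tool(
  moves=[14,0,0,0,0,0,0,20,0,0,0,0,0,0,30,0,0,0,0,0,0,36,0,0,0,0,0,0,36,0,0,0,0,0,0],
)

```text
t: 41.5
tool_pos: [0.553, 0.065, 0.3716]
orientation: [-2.179, -2.263, 0.0]
force: [0.3, -0.1, -0.2]
opening: 0.0351
gripper_force: 0.0
```

Emit:
drive_tool(
  moves=[36,0,0,-5,0,0,0,36,0,0,-10,0,0,0,36,0,0,-30,0,0,0,36,0,0,-40,0,0,0,36,0,0,-40,0,0,0,36,0,-40,-20,0,0,0,36,0,-40,0,0,0,0,36,0,0,0,0,0,0],
)

```text
t: 42.3
tool_pos: [0.4699, 0.0621, 0.5189]
orientation: [2.178, 2.262, 0.002]
force: [1.0, 0.7, -0.3]
opening: 0.0361
gripper_force: 0.0
```

Emit:
drive_tool(
  moves=[36,40,0,0,0,0,0,36,40,0,0,0,0,0,36,40,0,0,0,0,0,36,40,0,0,0,0,0,36,40,0,0,0,0,0,36,40,0,0,0,0,0,36,0,0,0,0,0,0,36,0,0,0,0,0,0],
)

```text
t: 43.1
tool_pos: [0.464, 0.3026, 0.5169]
orientation: [2.177, 2.265, -0.0]
force: [-0.3, -0.1, -0.2]
opening: 0.0362
gripper_force: 0.0
```

```bash
python3 st.py; python3 chk.py; python3 - <<'E'
from fit import *
np.set_printoptions(precision=4,suppress=True)
for n in('side','top'):
    P=cloud(load(n)).reshape(-1,3); P=P[~np.isnan(P[:,0])]
    L=tf([.665,-.022,.039],P)*1000
    W=L[(abs(L[:,1])<24)&(L[:,0]>-5)&(L[:,0]<48)&(L[:,2]>268)&(L[:,2]<295)]
    if len(W)>9: print('wing',n,len(W),handle(W/1000))
    Q=P[(P[:,0]>.47)&(P[:,0]<.66)&(P[:,1]>-.19)&(P[:,1]<.15)&(P[:,2]>.17)&(P[:,2]<.25)]
    p=np.array([.6645,-.022,.039,.184])
    for it in range(3):
        Z=Q[np.abs(sdf(tf(p,Q,p[3]),BAR2))<(.012,.008,.006)[it]]
        r=least_squares(lambda q:sdf(tf(q,Z,q[3]),BAR2),p,loss='soft_l1',f_scale=.002,x_scale=[.01,.01,.05,.01]); p=r.x
    print('bar',p,np.median(abs(r.fun)),len(Z))
t=load('side')['color'][:,:,::-1]; s=load('top')['color'][:,:,::-1]
cv2.imwrite('pics/s10.png',np.hstack([cv2.resize(t[100:260,220:380],(400,400),interpolation=cv2.INTER_CUBIC),cv2.resize(s[105:225,285:405],(400,400),interpolation=cv2.INTER_CUBIC)]))
E
```

```text
43.1 q6 0.446 psi 92.28 F [-0.3 -0.1 -0.2] T [-0.06  -0.082  0.018] open 36.2 [464.  302.6 516.9]
side handleB 52 [-109.6 -107.7  205.9] [[-113.94126915115763, -142.0852544497365, 202.74098181047464], [-104.44732428120254, -74.04711370525676, 208.70261255948319]]
side rimB 236 [-109.  -109.7  148.6] [[-138.05920286004775, -142.05650983610866, 141.68508172618476], [-77.69550877145996, -71.6974893056439, 157.59332422388098]]
side hook2 27 [-113.2  111.3  197.8] [[-132.88117447922286, 106.51237937146915, 193.9430207891969], [-87.10226671999307, 115.98328131941264, 201.92276178391634]]
side handle2 59 [-110.5  111.8  206.7] [[-115.69756306332354, 77.316965651698, 204.47145259357384], [-106.23223345402008, 145.7194838864996, 210.0426152909493]]
side rim2 297 [-109.9  110.5  148. ] [[-140.13245760018006, 79.7226850057947, 141.14635856485776], [-79.36436112397055, 146.88477521304227, 155.9921205858121]]
top handleB 66 [-106.2 -111.8  206.7] [[-110.95560841042457, -145.84743609105396, 202.64127102118363], [-101.32305768940643, -74.6993635457164, 211.60108702442352]]
top rimB 229 [-106.4 -112
[... 317 characters left out ...]
.3  109.9  208. ] [[-112.09879547052536, 79.24802148783455, 204.74084215554592], [-102.99273486380746, 142.09520415974612, 211.57005355265406]]
top rim2 232 [-107.   107.8  148. ] [[-136.13054603376898, 77.50620369115062, 140.508480742913], [-75.84172399037695, 138.09792255548751, 156.99246899718497]]
wing side 51 (array([0.0208, 0.0031]), np.float64(-78.72766673617579), np.float64(0.032618457683512), np.float64(0.28003844302098624))
bar [ 0.6634 -0.0224  0.0384  0.1835] 0.001196192783699197 884
wing top 45 (array([ 0.0242, -0.0002]), np.float64(-76.41306981137673), np.float64(0.033944026098522), np.float64(0.28350157004742715))
bar [ 0.6661 -0.0241  0.038   0.1839] 0.0013359085525491525 811
```

View pics/s10.png

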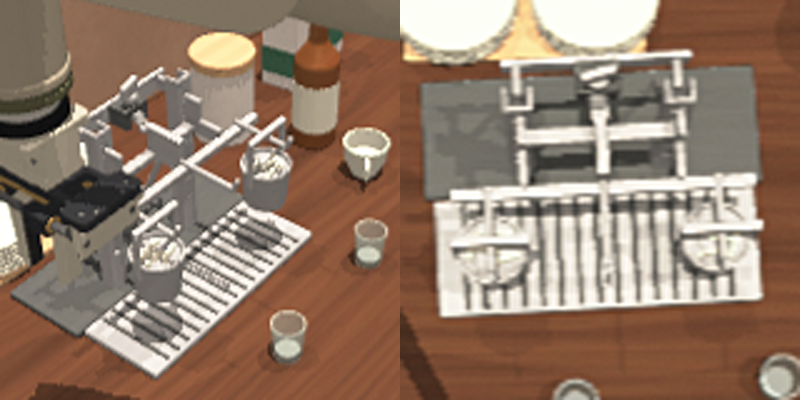

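```bash
python3 -c "
from plant import robot
print(robot.close_job())"
```

```text
the job is handed in; nothing more can be done
None
```

The job is handed in. By the last camera check the bar is home under the catch and the thumbscrew is backed off about a quarter turn from bottom. The two steel pails I found hang on the two outer hooks. The gripper body pressed briefly on a hook tip at about 14 N, but the bar did not shift. No verdict came back.

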